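# Pull the transport pin and hold a sample slide flush on the tilted stage

### The arm

A 6-joint arm with a two-finger parallel gripper is mounted at the origin on a cart in front of the work surface, level with it; the furniture and walls round the work are solid. World frame = base frame: x ahead of the robot, y to its left, z up, the work surface at z = 0. Lengths are in mm, angles in degrees, forces in N, time in s.
With the tool pointing down it reaches from about 300 to 850 mm from the base axis. Payload 4.2 kg.
Tool frame: the origin (TCP) lies at the very end of the fingers, on their centre line; the grasp point (between the pads) lies 19 mm behind it; z points along the fingers, y is the direction in which the jaws open and shut (so a half turn about z gives the same grasp; the last joint's range is limited). The gripper opens to 91 mm and grips with 3 to 60 N. Pads are 32 mm wide; open, the fingers measure 118 mm over their backs; the gripper's body (76 mm by 178 mm) begins 60 mm behind the grasp point.
Start: joints at [64.458, 18.312, 89.639, -0, 72.044, -1.146], TCP at [237.508, 523.673, 213.976] pointing down, gripper open.
Joint ranges: [-177.97, 177.97], [-48.28, 115.42], [12.27, 149.76], [-77.06, 257.06], [2.81, 150.46], [-146.56, 146.56]. Speed limits (degrees/s): [147.25, 147.25, 180, 180, 180, 180].

### API

Orientations are given as [roll, pitch, yaw] about the fixed x, y, z axes, in that order (R = Rz(yaw) Ry(pitch) Rx(roll)).
In Python, from workcell import env gives the robot as it stands. The module is installed in compiled form; this text tells all that it offers.
- The arm moves only by the tool arm_command, never from a script. Its argument "targets" is a list of rows, each a list of 5 numbers: the closure, from 0 (fully open) to 1 (shut), then the shift along the tool's x, y, z each as a share of 50 cm, from -1 to 1, then the turn about the tool's z as a share of pi/4 rad, from -1 to 1. A call has 1 to 8 rows; each row is the pose to reach, as a shift and turn from the pose measured when the call began, along the tool's axes at that moment; what a row does not reach only later rows make up. A row lasts 1/12 s, in which the tool goes at most 41.7 mm and 7.16 degrees, less where a joint would pass 70% of its speed; a pose out of reach is approached as far as the arm can. A call with a number of a shift or a turn outside -1 to 1 is refused whole. A call with a gripper value outside its range is refused whole. The fingers move at their own pace and stop on an object; "squeeze" is the grip in N (left out, the last holds). Time passes only in rows, so rows that repeat a pose let the fingers close. It gives the time, the measured TCP pose, the force and the opening at its end, in the units of the state.
- env.state(): the state, without advancing time (a new reading comes with each control period).
- env.grab_frame(name): name is "scene" or "top"; returns the picture (420x560x3 uint8, red, green, blue); there is no depth.
- env.camera_params(name): a dict with "camera_matrix" (3x3 intrinsics, pixels), "R" (3x3) and "t" (3): a world point X has camera coordinates R X + t. Camera axes: x right, y down, z forward; pixel columns grow to the right and rows downward; lengths in mm; the calibration is good to about 2 mm. A picture is of the moment at which its call begins. camera_params takes no time and is no camera call.
- env.job_done(): hands the job in, once; it reports no verdict.
The state is a dict: "time_s": time; "qpos": joint angles; "qvel": joint speeds; "effort": joint torques, N m; "ee_pos": TCP position; "ee_rot": TCP orientation; "force": force on the tool from outside, world axes, zero at the start; "torque": the same for the moment, N m; "gripper_width": finger opening in mm.
Only numpy, scipy, OpenCV 4.12 (cv2) and the standard library are available. Lean on these libraries where they do the work, as an engineer would, in place of code of your own. Each camera call takes 0.05 s, during which the arm holds its last target.

### The job

The tilting stage is set to some slope: draw the transport pin out of its bore, park it upright in the notch on the stage's side with its collar resting on the lug, and let go of it. Then take the sample slide by its fin, tilt it to the slope of the table and lay it flush, centred and square on the table between the scribed corner marks, without shifting the slope. Finish while still gripping the fin and holding the slide down flat with a light, steady push of about 5 to 15 N; do not let go, and leave the flask, the tip box and the rubber bulb where they are.

Things in the scene. Friction and masses are not known exactly. Their poses are not given: they have to be found in the camera images.
- stage: Tilting stage fixed to the worktop: grey base block 130 (x) x 90 (y) x 30 mm high, hinged steel table above. Origin: centre of underside; x points, level, from the table's low front edge to its high rear edge; z up. Pin bore: 11 mm wide, at x -28, y 0, mouth at z 30. A dark lug, 40 mm wide (x), top at z 30, juts 43 mm from the +y side and has the notch. Cheek knobs are fixed.
- table (a joint): Slope of the table in rad, 0 = level, grows as the rear edge rises; 0.20 to 0.48 at the start. The hinge line is the front edge of the table's upper face, at x -50, z 45 mm of the stage. Clamped stiffly (6 N m): it stays put under a light push.
- table_face (a point): Centre of the table's flat upper face, 100 mm up the slope by 90 mm wide. Axes turn with the table: x up the slope, y level across, z out of the face. A slot 28 mm wide, open at the front edge, 44 mm long, runs up its middle; the pin stands in it. The slide's place is here, between four thin scribed corners 60 (x) by 80 (y) mm apart.
- notch (a point): Middle of the parking notch, level with the lug's top, axes as the stage's. A U-slot 14 mm wide in x, cut right through the lug, open at the outer end (+y): closed end 7 mm from here towards -y, mouth 21 mm towards +y. The pin's foot can be lowered in from above at this point.
- pin: Loose steel pin, 104 mm long, 0.08 kg, upright in the bore. Origin: lower end of the foot, z up. Foot 10 mm dia., 28 long; collar 22 mm dia. at 28 to 32; neck 10 mm dia.; square head 16 x 16 mm at 76 to 104, flats facing its x and y. In bore or notch the collar rests on the top and the origin is 2 mm above the worktop. Within 11 mm of its axis the table stays 15 mm or more below the head.
- slide: Loose sample slide: aluminium plate 60 (x) x 80 (y) x 5 mm, glass on top, 0.10 kg, with an upright grip fin 30 (x) x 12 (y) mm in the middle, up to 40 mm above the underside. Origin: centre of the flat underside, the face that goes on the table; z up. Starts flat on the worktop. On the table its x lies along the slope, either way round.
- slide_fin (a point): Point to grip on the slide's fin: in its middle, 25 mm above the underside; axes as the slide's. Grip the two faces that are 12 mm apart, along the slide's y.
- amber_flask: Small conical flask with pale amber filling, 52 mm diameter, 85 mm high, behind the stage. Origin: centre of the underside. Leave alone.
- tip_box: Pipette tip box with clear lid, 92 x 122 x 77 mm, behind and to the left. Origin: centre of the underside. Leave alone.
- bulb: Red rubber pipette bulb, 51 mm diameter, 76 mm high, to the right of the stage. Origin: centre of the underside. Leave alone.
Things that resemble listed ones, but are neither listed nor needed, are in the scene too. There is more than one size of the pin; the job needs the larger.

How it is judged (in metres and radians):
On the way, in this order (a step that is already met when the one before it is completed fails the run):
1. the pin is drawn out of the bore (z of pin in the frame of stage above 0.04 m), for 0.1 s.
2. the pin is parked upright in the notch, collar down on the lug, and let go (x of pin in the frame of notch between -0.004 and 0.004 m and y of pin in the frame of notch between -0.005 and 0.014 m and z of pin in the frame of notch between -0.031 and -0.024 m and angle between pin's own z axis and vertical below 0.12 rad and contact force between pin and the arm below 0.2 N and contact force between pin and the fingers below 0.2 N), for 0.2 s.
3. the slide is lifted by its fin (height (world z) of slide above 0.04 m and contact force between slide and the fingers above 2 N), for 0.2 s.
At the end, for the whole second after the job is handed in: Pin parked in the notch, let go: 4 mm across, -5 to +14 mm along, collar down to 4 mm, upright to 0.12 rad. Slide gripped by its fin, at rest, pressed on the table with 2 to 30 N, flush to 0.045 rad and 2.5 mm, centred to 10 mm, square to 0.14 rad; table shifted under 4 mm (all of step 2 and angle between the z axis of slide and the z axis of table_face, either way round below 0.045 rad and angle between the x axis of slide and the x axis of table_face, either way round below 0.14 rad and x of slide in the frame of table_face between -0.01 and 0.01 m and y of slide in the frame of table_face between -0.01 and 0.01 m and z of slide in the frame of table_face between -0.0025 and 0.0025 m and contact force between slide and stage between 2 and 30 N and contact force between slide and the fingers above 2 N and distance between the grasp point and slide_fin below 0.03 m and linear speed of slide below 0.02 m/s and distance of table_face from where it was at the start of the episode below 0.004 m); the arm keeps its last pose, push and grip.
It fails at once if the amber flask is disturbed (moved over 25 mm) (distance of amber_flask from where it was at the start of the episode above 0.025 m).
It fails at once if the tip box is disturbed (moved over 25 mm) (distance of tip_box from where it was at the start of the episode above 0.025 m).
It fails at once if the bulb is disturbed (moved over 25 mm) (distance of bulb from where it was at the start of the episode above 0.025 m).
It also fails if it takes over 56 s, if anything falls off the work surface, if the arm or the gripper's body presses on something with over 40 N, if the wrist force passes 120 N, or if a joint passes its speed limit or range.

## Working session

There is one attempt and no reset: what is moved stays moved. The work goes in short steps, Python scripts to look and compute and a tool call to move; the robot and the scene stay as the last step left them, time stands still between calls to the robot, and variables do not carry over. Pictures are saved under pics/ and viewed, and the job is handed in when it is done.

Besides the shell and the picture viewer there is one more tool, called after "Call:" as name([rows], argument=value, ...), one row to a line, values as JSON. arm_command: Moves the arm, as the interface text tells. Shift numbers are shares of 50 cm and turn numbers shares of pi/4 rad, none past 1 either way. Its arguments: {"type":"object","properties":{"targets":{"type":"array"},"squeeze":{"type":"number"}},"required":["targets"]}

```bash
mkdir -p pics; python3 - <<'E'
from workcell import env
import cv2
print(env.state())
for n in("scene","top"):
    f=env.grab_frame(n); cv2.imwrite(f"pics/{n}0.png",f[:,:,::-1])
    print(n,env.camera_params(n))
E
```

```text
{'time_s': 0.0, 'qpos': array([ 6.44575196e+01,  1.83522673e+01,  8.97053831e+01, -2.07003300e-03,
        7.20438100e+01, -1.14692195e+00]), 'qvel': array([-0.14590836, -0.11460859,  0.04734161,  0.01196052, -0.06749498,
        0.05387693]), 'effort': array([ 7.98124383e-04, -4.12457907e+01, -2.31970060e+01,  7.26225972e-02,
        4.57828282e-02, -1.55576595e-04]), 'ee_pos': array([237.2991525 , 523.20444424, 213.12093494]), 'ee_rot': array([-1.79898521e+02, -6.31729212e-05,  1.55605081e+02]), 'force': array([ 0.59952151,  0.73451488, -0.20998837]), 'torque': array([-0.07867381, -0.02855872, -0.02750247]), 'gripper_width': 91.47301695188887}
scene {'camera_matrix': array([[491.26563262,   0.        , 282.97641153],
       [  0.        , 491.26563262, 212.23717573],
       [  0.        ,   0.        ,   1.        ]]), 'R': array([[ 0.56380688, -0.82565769,  0.02027746],
       [-0.36204878, -0.26914589, -0.89245794],
       [ 0.74232236,  0.4958325 , -0.45067466]]), 't': array([-338.80080435,  255.7819062 ,  598.99669701])}
top {'camera_matrix': array([[480.99519488,   0.        , 290.76534244],
       [  0.        , 480.99519488, 209.51167897],
       [  0.        ,   0.        ,   1.        ]]), 'R': array([[ 0.04186484, -0.99912251,  0.00124518],
       [-0.97270925, -0.04104269, -0.2283686 ],
       [ 0.22821932,  0.00834941, -0.97357395]]), 't': array([ -17.43993887,  604.20001363, 1132.18522403])}
```

View pics/scene0.png

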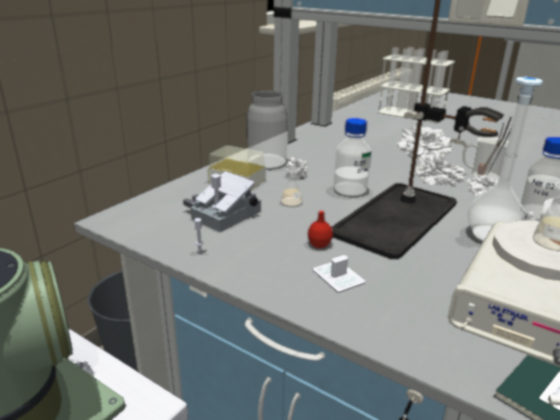

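View pics/top0.png

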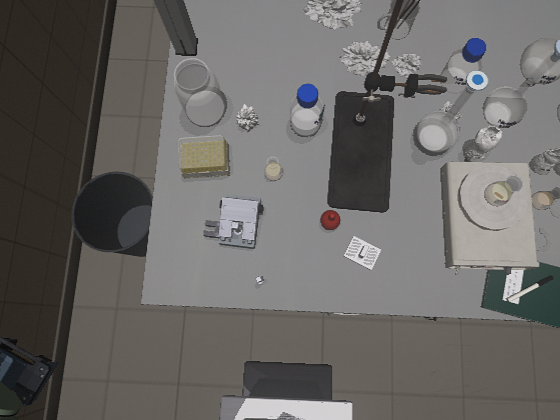

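```bash
python3 - <<'E'
import cv2
t=cv2.imread("pics/top0.png");s=cv2.imread("pics/scene0.png")
def z(im,x0,y0,w,h,k,n): cv2.imwrite(n,cv2.resize(im[y0:y0+h,x0:x0+w],None,fx=k,fy=k,interpolation=cv2.INTER_CUBIC))
z(t,195,185,90,70,8,"pics/tz1.png")
z(s,175,160,100,75,8,"pics/sz1.png")
z(t,310,190,90,90,6,"pics/tz2.png")
z(s,295,200,90,95,6,"pics/sz2.png")
E
```

```text
(no output)
```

View pics/tz1.png

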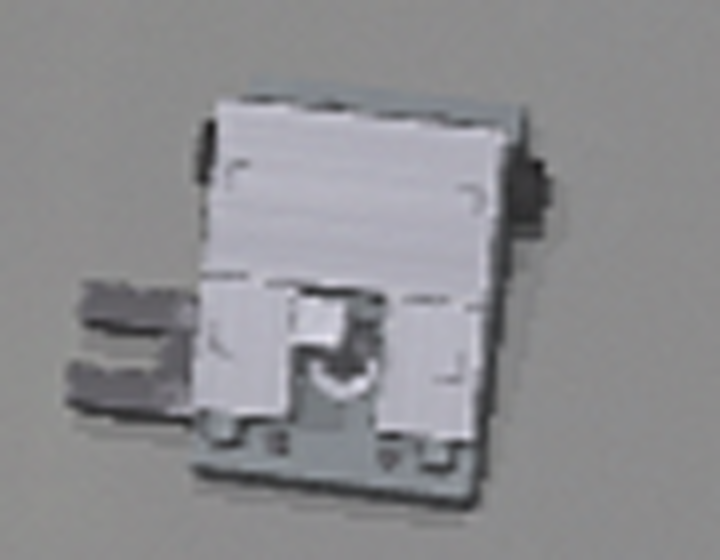

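View pics/sz1.png

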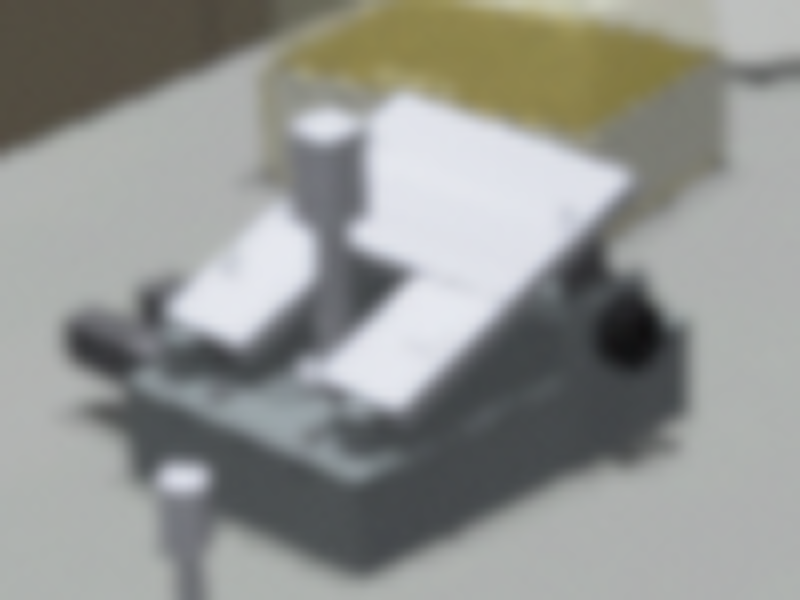

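View pics/tz2.png

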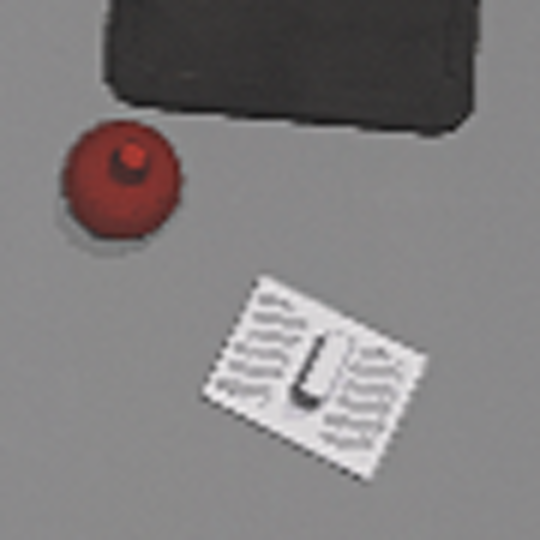

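View pics/sz2.png

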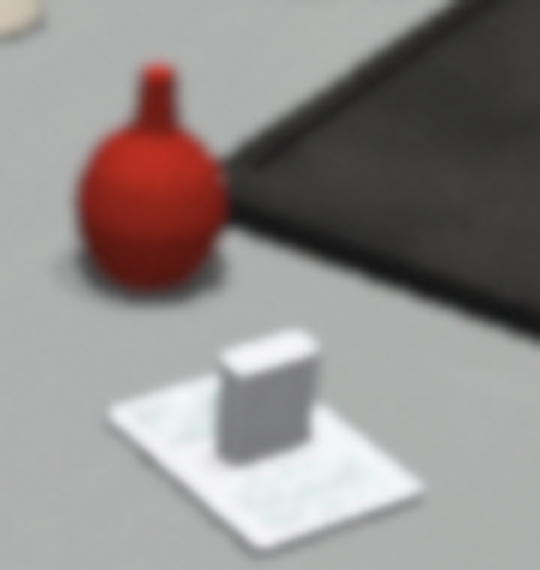

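```bash
cat > h.py <<'E'
import numpy as np
from workcell import env
from scipy.optimize import least_squares
P={n:env.camera_params(n) for n in("scene","top")}
def proj(n,X):
    p=P[n];c=np.asarray(X,float)@p["R"].T+p["t"];q=c@p["camera_matrix"].T;return q[:,:2]/q[:,2:]
def back(n,uv,z):
    p=P[n];d=p["R"].T@np.linalg.solve(p["camera_matrix"],[uv[0],uv[1],1]);C=-p["R"].T@p["t"];return C+d*(z-C[2])/d[2]
def full(uv,x0,y0,k): return (np.asarray(uv,float)+.5)/k-.5+[x0,y0]
def Rz(a):c,s=np.cos(a),np.sin(a);return np.array([[c,-s,0],[s,c,0],[0,0,1]])
def tab(s,y,th): return [-50+s*np.cos(th),y,45+s*np.sin(th)]
E
cat > fit.py <<'E'
from h import *
T={'tRL':(218,100),'tRR':(507,133),'tFL':(193,410),'tFR':(475,440),'bFL':(197,465),'bFR':(470,500),'lI':(85,285),'mRL':(232,166),'mRR':(482,190),'mFR':(460,379),'mFL':(212,350)}
S={'tRL':(400,92),'tRR':(632,178),'tFR':(402,412),'tFL':(168,303),'bBR':(365,575),'bFR':(362,480),'bFL':(132,385),'slL':(240,348),}
def pt(k,th):
    if k[0]=='t' : return tab(100 if k[1]=='R' else 0, 45 if k[2]=='L' else -45,th)
    if k[0]=='m' : return tab(80 if k[1]=='R' else 20, 40 if k[2]=='L' else -40,th)
    return {'bFL':[-65,45,30],'bFR':[-65,-45,30],'bBR':[-65,-45,0],'slL':tab(0,14,th)}[k]
t=full(list(T.values()),195,185,8); s=full(list(S.values()),175,160,8)
kt=[k for k in T if k!='lI']; tt=np.array([t[i] for i,k in enumerate(T) if k!='lI'])
def res(p,use):
    A=lambda K:np.array([pt(k,p[3]) for k in K])@Rz(p[2]).T+[p[0],p[1],0]
    r=[]
    if 't' in use:r.append((proj('top',A(kt))-tt).ravel())
    if 's' in use:r.append((proj('scene',A(S))-s).ravel())
    return np.concatenate(r)
for u in('t','s','ts'):
    f=least_squares(res,[600,150,0,.35],args=(u,));print(u,f.x,np.degrees(f.x[2:]));print(f.fun.reshape(-1,2).round(1).tolist())
p=f.x
o=np.array([p[0],p[1],0]);R=Rz(p[2])
# pin head top centre & others
tp=full((322,322),195,185,8); print('pin head top (top)',back('top',tp,106))
sp=full((330,125),175,160,8); print('pin head top (scene)',back('scene',sp,106),'expected',o+R@[-28,0,106])
print('lug in corner',R.T@(back('top',t[6],30)-o), R.T@(back('top',full((72,402),195,185,8),30)-o))
for n,uv in(('lug notch a',(97,330)),('b',(100,368)),('closed',(160,345))): print(n,R.T@(back('top',full(uv,195,185,8),30)-o))
# slide
c=full([(262,275),(428,355),(370,480),(205,395)],310,190,6); W=np.array([back('top',q,5) for q in c]);print(W.round(1),W.mean(0))
c=full([(110,410),(220,372),(425,488),(262,550)],295,200,6); W=np.array([back('scene',q,5) for q in c]);print(W.round(1))
print('fin top', [back('top',full(q,310,190,6),40) for q in((318,368),)], back('scene',full((270,352),295,200,6),40))
E
python3 fit.py
```

```text
t [ 5.80937978e+02  1.38411002e+02 -7.50382362e-02  4.12720305e-01] [-4.29937424 23.64713162]
[[-0.0, -0.2], [-0.2, -0.2], [-0.1, 0.0], [0.0, 0.4], [-0.6, -0.0], [0.3, -0.3], [-0.4, -0.3], [0.2, 0.3], [0.7, 0.1], [0.1, 0.1]]
s [ 5.83775219e+02  1.41359807e+02 -7.22603368e-02  3.65466224e-01] [-4.14021233 20.9396722 ]
[[0.2, 0.1], [0.8, -0.4], [-0.1, -0.5], [-0.5, 1.1], [0.2, 0.7], [-0.0, -0.1], [-0.8, -0.7], [0.4, -0.5]]
ts [ 5.81256335e+02  1.38867492e+02 -7.64533816e-02  3.86404879e-01] [-4.38045609 22.13936877]
[[0.0, -0.5], [-0.2, -0.5], [-0.3, -0.1], [-0.2, 0.3], [-0.8, -0.2], [0.1, -0.4], [-0.4, -0.6], [0.1, 0.1], [0.5, -0.0], [-0.0, -0.1], [0.1, -0.0], [0.7, -0.4], [-0.2, 0.3], [-0.5, 1.7], [0.1, 1.5], [-0.1, 0.7], [-0.8, -0.1], [0.4, 0.1]]
pin head top (top) [552.52592915 140.45078882 106.        ]
pin head top (scene) [554.75836884 142.22440093 106.        ] expected [553.3381266 141.0061022 106.       ]
lug in corner [-11.64364117  87.4008926   30.        ] [-49.82748911  85.47690721  30.        ]
lug notch a [-25.74941524  81.24967192  30.        ]
b [-37.8711079   78.34534404  30.        ]
closed [-28.20029809  60.45420863  30.        ]
[[ 557.2 -157.     5. ]
 [ 525.2 -229.     5. ]
 [ 470.3 -204.2    5. ]
 [ 503.8 -133.2    5. ]] [ 514.13379456 -180.87440496    5.        ]
[[ 507.2 -130.9    5. ]
 [ 546.3 -147.8    5. ]
 [ 526.4 -228.4    5. ]
 [ 470.5 -204.     5. ]]
fin top [array([ 512.24685546, -176.56835457,   40.        ])] [ 515.18753102 -179.58207479   40.        ]
```

```bash
cat > lug.py <<'E'
from h import *
import cv2
im=cv2.cvtColor(cv2.imread("pics/top0.png"),cv2.COLOR_BGR2GRAY).astype(np.float32)
# use top-only fit
o=np.array([580.94,138.41,0]);R=Rz(-.0757)
xs=np.arange(-62,4,1.)
for y in (64,68,72,76,80,84):
    uv=proj('top',np.array([[x,y,30] for x in xs])@R.T+o).astype(np.float32)
    v=cv2.remap(im,uv[:,:1].copy(),uv[:,1:].copy(),cv2.INTER_CUBIC)[:,0]
    print(y,' '.join(f"{int(x)}:{int(a)}" for x,a in zip(xs,v))[0:900:1] if y in(72,80) else '')
    g=np.gradient(v); print([ (x,round(float(a),1)) for x,a in zip(xs,g) if abs(a)>8])
E
python3 lug.py
```

```text
64 
[(np.float64(-55.0), -17.6), (np.float64(-54.0), -27.5), (np.float64(-53.0), -23.0), (np.float64(-52.0), -10.3), (np.float64(-50.0), 12.4), (np.float64(-49.0), 16.2), (np.float64(-48.0), 14.2), (np.float64(-37.0), 12.2), (np.float64(-36.0), 14.2), (np.float64(-35.0), 9.0), (np.float64(-33.0), -9.1), (np.float64(-27.0), -15.2), (np.float64(-26.0), -27.1), (np.float64(-25.0), -26.1), (np.float64(-23.0), 17.8), (np.float64(-22.0), 23.8), (np.float64(-21.0), 11.7), (np.float64(-10.0), 18.0), (np.float64(-9.0), 18.9), (np.float64(-8.0), 9.9)]
68 
[(np.float64(-55.0), -21.3), (np.float64(-54.0), -26.0), (np.float64(-53.0), -20.3), (np.float64(-50.0), 17.0), (np.float64(-49.0), 21.9), (np.float64(-48.0), 13.2), (np.float64(-37.0), 18.7), (np.float64(-36.0), 24.1), (np.float64(-35.0), 13.6), (np.float64(-33.0), -11.2), (np.float64(-27.0), -19.7), (np.float64(-26.0), -31.5), (np.float64(-25.0), -22.4), (np.float64(-23.0), 26.5), (np.float64(-22.0), 21.8), (np.float64(-11.0), 11.2), (np.float64(-10.0), 13.3), (np.float64(-9.0), 11.4)]
72 -62:144 -61:141 -60:134 -59:128 -58:126 -57:130 -56:
[... 2321 characters left out ...]
64(-26.0), -19.5), (np.float64(-25.0), -24.0), (np.float64(-24.0), -14.8), (np.float64(-22.0), 20.1), (np.float64(-21.0), 19.3), (np.float64(-11.0), 10.4), (np.float64(-10.0), 12.1), (np.float64(-9.0), 10.3)]
84 
[(np.float64(-53.0), -14.4), (np.float64(-52.0), -22.9), (np.float64(-51.0), -21.0), (np.float64(-49.0), 11.1), (np.float64(-48.0), 17.2), (np.float64(-47.0), 9.6), (np.float64(-37.0), 11.1), (np.float64(-36.0), 12.9), (np.float64(-35.0), 9.6), (np.float64(-26.0), -21.6), (np.float64(-25.0), -27.3), (np.float64(-24.0), -14.9), (np.float64(-23.0), 8.7), (np.float64(-22.0), 22.1), (np.float64(-21.0), 14.8), (np.float64(-10.0), 14.7), (np.float64(-9.0), 17.3), (np.float64(-8.0), 12.3)]
```

```bash
cat > mv.py <<'E'
import sys
from h import *
from scipy.spatial.transform import Rotation as Ro
def cmd(x,y,z,yaw):
    s=env.state();R=Ro.from_euler('xyz',s['ee_rot'],degrees=True).as_matrix()
    d=R.T@(np.array([x,y,z])-s['ee_pos'])/500
    a=(yaw-s['ee_rot'][2]+180)%360-180
    print('t',round(s['time_s'],2),'pos',s['ee_pos'].round(1),'rot',s['ee_rot'].round(2),'F',s['force'].round(1),'T',s['torque'].round(2),'w',round(s['gripper_width'],1),'q',s['qpos'].round(1))
    print('shift',d.round(4),'turn',round(-a/45,4))
if __name__=='__main__':cmd(*map(float,sys.argv[1:5]))
E
python3 mv.py 553.6 141.3 200 175.7
```

```text
t 0.1 pos [237.3 523.2 213.2] rot [-179.91   -0.    155.6 ] F [-0.   0.4 -0.3] T [0.05 0.07 0.03] w 90.9 q [64.5 18.3 89.7 -0.  72.  -1.1]
shift [-0.8916 -0.4343  0.0271] turn -0.4467
```

Call:
arm_command([
  [0, -0.8916, -0.4343, 0.027, -0.4467],
  [0, -0.8916, -0.4343, 0.027, -0.4467],
  [0, -0.8916, -0.4343, 0.027, -0.4467],
  [0, -0.8916, -0.4343, 0.027, -0.4467],
  [0, -0.8916, -0.4343, 0.027, -0.4467],
  [0, -0.8916, -0.4343, 0.027, -0.4467],
  [0, -0.8916, -0.4343, 0.027, -0.4467],
  [0, -0.8916, -0.4343, 0.027, -0.4467],
])

```text
time_s: 0.77
ee_pos: [446.7, 269.8, 204.5]
ee_rot: [-179.9, -0.1, 175.7]
force: [0.9, 0.2, -0.3]
gripper_width: 91.2
```

```bash
python3 mv.py 553.6 141.3 200 175.7
```

```text
t 0.77 pos [446.7 269.8 204.5] rot [-1.7990e+02 -6.0000e-02  1.7571e+02] F [ 0.9  0.2 -0.3] T [-0.01 -0.02  0.09] w 91.2 q [ 29.9  14.   97.3  -0.1  68.9 -55.8]
shift [-0.2325 -0.2402  0.0092] turn 0.0003
```

Call:
arm_command([
  [0, -0.2325, -0.2402, 0.009, 0],
  [0, -0.2325, -0.2402, 0.009, 0],
  [0, -0.2325, -0.2402, 0.009, 0],
  [0, -0.2325, -0.2402, 0.009, 0],
  [0, -0.2325, -0.2402, 0.009, 0],
  [0, -0.2325, -0.2402, 0.009, 0],
  [0, -0.2325, -0.2402, 0.009, 0],
])

```text
time_s: 1.35
ee_pos: [553.0, 141.4, 199.5]
ee_rot: [-179.9, -0.2, 175.7]
force: [-0.3, -0.0, -0.4]
gripper_width: 91.1
```

```bash
python3 mv.py 553.6 141.3 84 175.7; python3 - <<'E'
from h import *
import cv2
for n in("scene","top"):
    f=env.grab_frame(n)[:,:,::-1]; cv2.imwrite(f"pics/{n}1.png",f)
    c=f[110:240,150:300] if n=="scene" else f[150:270,180:320]
    cv2.imwrite(f"pics/{n}1z.png",cv2.resize(c,None,fx=4.5,fy=4.5,interpolation=cv2.INTER_CUBIC))
E
```

```text
t 1.35 pos [553.  141.4 199.5] rot [-1.7991e+02 -1.6000e-01  1.7566e+02] F [-0.3 -0.  -0.4] T [ 0.04  0.02 -0.02] w 91.1 q [ 13.2  18.6  91.4  -0.   70.2 -72.4]
shift [-0.0018  0.0003  0.231 ] turn -0.0009
```

View pics/scene1z.png

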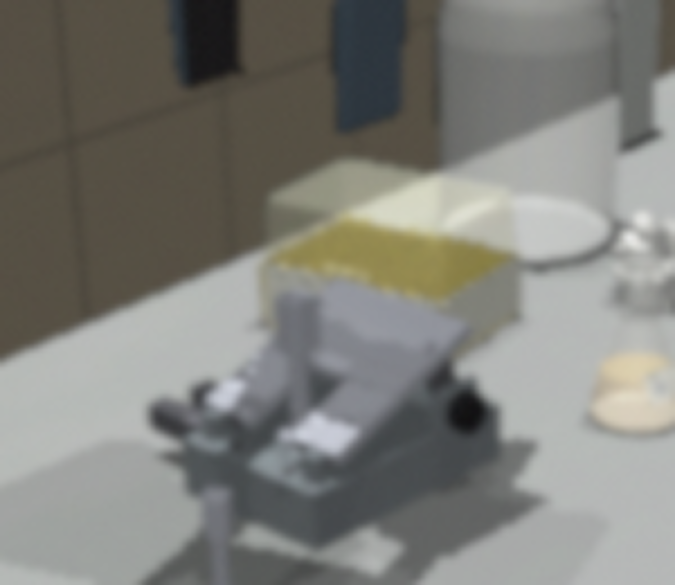

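View pics/top1z.png

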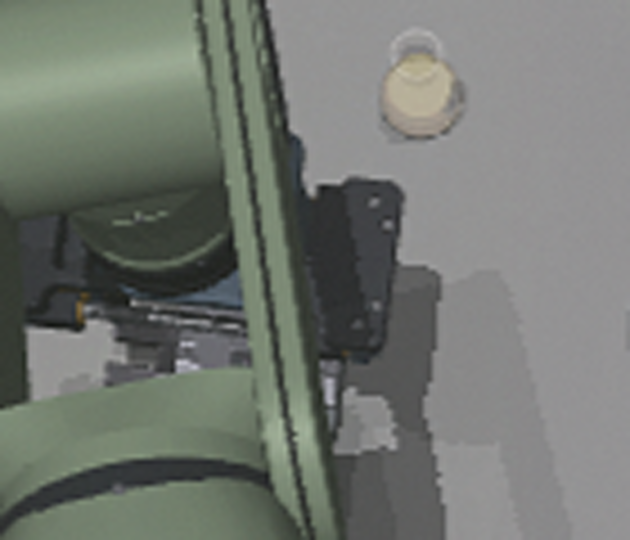

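```bash
python3 - <<'E'
from h import *
j=np.array([np.sin(np.radians(175.7)),-np.cos(np.radians(175.7)),0]);x=np.array([j[1],-j[0],0])
c=np.array([553.,141.4,199.5])
for s in(1,-1):
  for a,b in((45.5,16),(59,16),(45.5,-16),(59,-16)):
    print(s,a,b,((proj('scene',[c+s*a*j+b*x])[0]-[150,110])*4.5).round(0))
E
```

```text
1 45.5 16 [242.  73.]
1 59 16 [222.  68.]
1 45.5 -16 [190.  89.]
1 59 -16 [170.  83.]
-1 45.5 16 [385. 115.]
-1 59 16 [407. 121.]
-1 45.5 -16 [334. 132.]
-1 59 -16 [356. 138.]
```

Call:
arm_command([
  [0, -0.0016, 0, 0.08, 0],
  [0, -0.0016, 0, 0.14, 0],
  [0, -0.0016, 0, 0.19, 0],
  [0, -0.0016, 0, 0.22, 0],
  [0, -0.0016, 0, 0.233, 0],
  [0, -0.0016, 0, 0.233, 0],
], squeeze=10)

```text
time_s: 1.95
ee_pos: [551.6, 143.1, 82.3]
ee_rot: [-179.9, -0.3, 175.9]
force: [-0.8, 0.2, -0.2]
gripper_width: 91.3
```

Call:
arm_command([
  [0.6, 0, 0, 0, 0],
  [0.75, 0, 0, 0, 0],
  [0.85, 0, 0, 0, 0],
  [1, 0, 0, 0, 0],
  [1, 0, 0, 0, 0],
  [1, 0, 0, 0, 0],
  [1, 0, 0, 0, 0],
  [1, 0, 0, 0, 0],
], squeeze=10)

```text
time_s: 2.62
ee_pos: [551.7, 143.1, 82.4]
ee_rot: [-179.9, -0.3, 175.9]
force: [-0.1, -0.5, -0.1]
gripper_width: 40.5
```

```bash
python3 mv.py 553.6 141.3 84 175.7; python3 - <<'E'
from h import *
import cv2
for n in("scene",):
    f=env.grab_frame(n)[:,:,::-1]; cv2.imwrite(f"pics/{n}2.png",f)
    c=f[110:240,150:300]
    cv2.imwrite(f"pics/{n}2z.png",cv2.resize(c,None,fx=4.5,fy=4.5,interpolation=cv2.INTER_CUBIC))
E
```

```text
t 2.62 pos [551.7 143.1  82.4] rot [-179.87   -0.27  175.9 ] F [-0.1 -0.5 -0.1] T [ 0.06 -0.02 -0.01] w 40.5 q [ 1.340e+01  2.450e+01  1.007e+02 -1.000e-01  5.510e+01 -7.250e+01]
shift [-0.0041 -0.0033 -0.0033] turn 0.0044
```

View pics/scene2z.png

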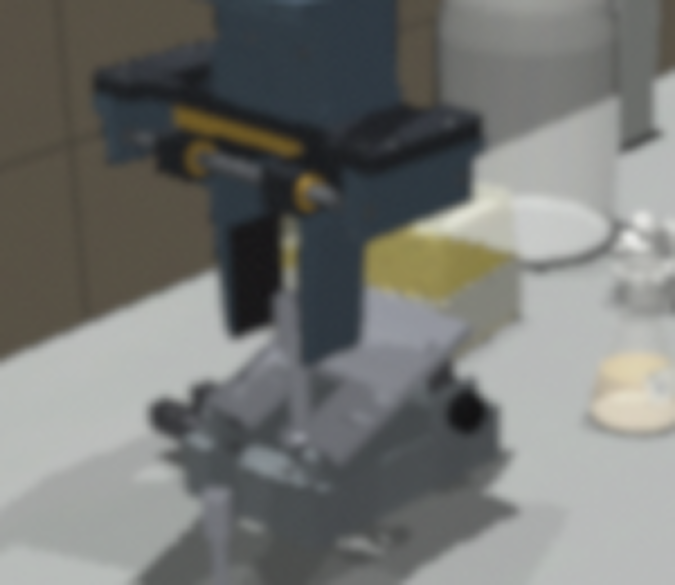

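Call:
arm_command([
  [0.7, -0.0041, -0.0033, -0.002, 0],
  [0.7, -0.0041, -0.0033, -0.002, 0],
  [1, -0.0041, -0.0033, -0.002, 0],
  [1, -0.0041, -0.0033, -0.002, 0],
  [1, -0.0041, -0.0033, -0.002, 0],
  [1, -0.0041, -0.0033, -0.002, 0],
  [1, -0.0041, -0.0033, -0.002, 0],
  [1, -0.0041, -0.0033, -0.002, 0],
], squeeze=10)

```text
time_s: 3.33
ee_pos: [553.6, 141.4, 83.2]
ee_rot: [-179.9, -0.3, 175.9]
force: [1.0, -0.3, -1.4]
gripper_width: 15.8
```

```bash
python3 mv.py 553.6 141.3 84 175.7
```

```text
t 3.33 pos [553.6 141.4  83.2] rot [-179.87   -0.28  175.9 ] F [ 1.  -0.3 -1.4] T [ 0.08 -0.04 -0.02] w 15.8 q [ 13.2  24.5 100.4  -0.   55.3 -72.7]
shift [-0.0001 -0.0001 -0.0015] turn 0.0045
```

Call:
arm_command([
  [1, 0, 0, 0, 0],
  [1, 0, 0, 0, 0],
  [1, 0, 0, -0.03, 0],
  [1, 0, 0, -0.07, 0],
  [1, 0, 0, -0.12, 0],
  [1, 0, 0, -0.16, 0],
  [1, 0, 0, -0.17, 0],
  [1, 0, 0, -0.17, 0],
], squeeze=25)

```text
time_s: 4.0
ee_pos: [554.8, 141.7, 169.6]
ee_rot: [-179.9, -0.1, 175.9]
force: [-0.0, -1.1, -0.1]
gripper_width: 15.7
```

```bash
python3 - <<'E'
from h import *
import math
R=Rz(math.radians(-4.3)); d=R@[-1.7,67,0]; print(d, np.array([553.6,141.4,0])+d)
E
python3 mv.py 556.9 208.3 168 175.7
```

```text
[ 3.32835997 66.93886778  0.        ] [556.92835997 208.33886778   0.        ]
t 4.0 pos [554.8 141.7 169.6] rot [-1.7992e+02 -1.0000e-01  1.7590e+02] F [-0.  -1.1 -0.1] T [ 0.04 -0.02  0.04] w 15.7 q [ 13.2  19.9  93.9  -0.   66.3 -72.7]
shift [0.0052 0.1332 0.0031] turn 0.0045
```

Call:
arm_command([
  [1, 0.002, 0.05, 0.002, 0],
  [1, 0.004, 0.1, 0.002, 0],
  [1, 0.0053, 0.13, 0.002, 0],
  [1, 0.0053, 0.1388, 0.002, 0.0045],
  [1, 0.0053, 0.1388, 0.002, 0.0045],
  [1, 0.0053, 0.1388, 0.002, 0.0045],
], squeeze=25)

```text
time_s: 4.5
ee_pos: [556.6, 210.4, 167.6]
ee_rot: [-179.8, -0.2, 175.7]
force: [0.3, 0.1, -1.0]
gripper_width: 15.7
```

```bash
python3 mv.py 557.1 211.3 115 175.7; python3 - <<'E'
from h import *
import cv2
for n in("scene",):
    f=env.grab_frame(n)[:,:,::-1]; cv2.imwrite(f"pics/{n}3.png",f)
    c=f[130:240,150:290]
    cv2.imwrite(f"pics/{n}3z.png",cv2.resize(c,None,fx=5,fy=5,interpolation=cv2.INTER_CUBIC))
E
```

```text
t 4.5 pos [556.6 210.4 167.6] rot [-179.83   -0.19  175.73] F [ 0.3  0.1 -1. ] T [ 0.05 -0.03  0.  ] w 15.7 q [ 19.6  22.   90.9  -0.1  67.3 -66.1]
shift [-0.0012  0.0022  0.1052] turn 0.0007
```

View pics/scene3z.png

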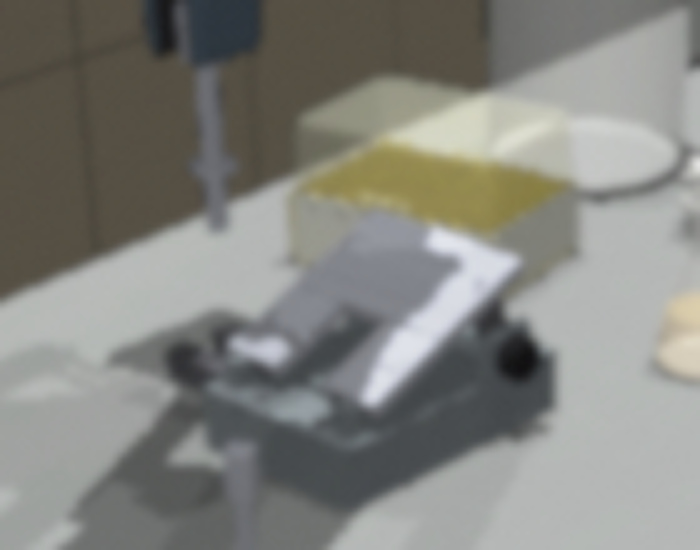

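Call:
arm_command([
  [1, -0.001, 0.002, 0.05, 0],
  [1, -0.001, 0.002, 0.08, 0],
  [1, -0.001, 0.002, 0.094, 0],
  [1, -0.001, 0.002, 0.094, 0],
], squeeze=25)

```text
time_s: 4.88
ee_pos: [556.0, 209.6, 119.1]
ee_rot: [-179.7, -0.4, 175.6]
force: [0.9, -0.4, -1.1]
gripper_width: 15.6
```

```bash
python3 mv.py 557.1 211.3 115 175.7
```

```text
t 4.88 pos [556.  209.6 119.1] rot [-179.74   -0.38  175.64] F [ 0.9 -0.4 -1.1] T [ 0.03  0.02 -0.03] w 15.6 q [ 19.6  24.4  94.7  -0.1  61.4 -66. ]
shift [-0.002   0.0036  0.0082] turn -0.0014
```

Call:
arm_command([
  [1, -0.002, 0.0036, 0.0, 0],
  [1, -0.002, 0.0036, 0.004, 0],
  [1, -0.002, 0.0036, 0.008, 0],
  [1, -0.002, 0.0036, 0.008, 0],
], squeeze=25)

```text
time_s: 5.22
ee_pos: [557.4, 211.3, 115.4]
ee_rot: [-179.8, -0.3, 175.6]
force: [-0.4, 0.5, -0.4]
gripper_width: 15.9
```

```bash
python3 mv.py 557.1 211.3 100 175.7; python3 - <<'E'
from h import *
import cv2
for n in("scene",):
    f=env.grab_frame(n)[:,:,::-1]; cv2.imwrite(f"pics/{n}4.png",f)
    c=f[170:230,165:245]
    cv2.imwrite(f"pics/{n}4z.png",cv2.resize(c,None,fx=9,fy=9,interpolation=cv2.INTER_CUBIC))
E
```

```text
t 5.22 pos [557.4 211.3 115.4] rot [-179.75   -0.34  175.63] F [-0.4  0.5 -0.4] T [ 0.09  0.02 -0.01] w 15.9 q [ 19.7  24.7  94.7  -0.1  61.  -65.9]
shift [0.0003 0.0002 0.0309] turn -0.0016
```

View pics/scene4z.png

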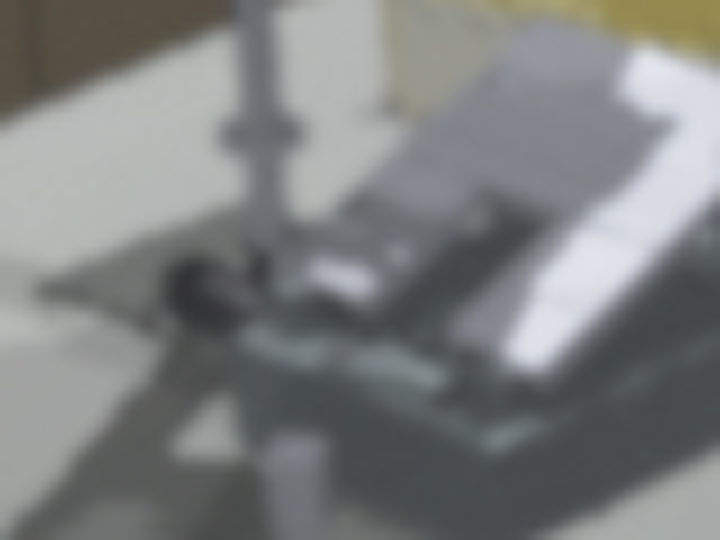

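Call:
arm_command([
  [1, -0.0002, 0.0004, 0.006, 0],
  [1, -0.0002, 0.0004, 0.012, 0],
  [1, -0.0002, 0.0004, 0.018, 0],
  [1, -0.0002, 0.0004, 0.018, 0],
], squeeze=25)

```text
time_s: 5.6
ee_pos: [556.9, 211.4, 105.7]
ee_rot: [-179.7, -0.4, 175.6]
force: [-0.3, 0.1, -1.1]
gripper_width: 15.7
```

```bash
python3 mv.py 557.1 211.3 90 175.7
```

```text
t 5.6 pos [556.9 211.4 105.7] rot [-179.72   -0.42  175.64] F [-0.3  0.1 -1.1] T [ 0.07 -0.01 -0.02] w 15.7 q [ 19.7  25.3  95.4  -0.1  59.9 -65.9]
shift [-0.0007  0.0001  0.0314] turn -0.0014
```

Foot bottom is about 5 mm below the lug top with no force, so it is in the notch.

Call:
arm_command([
  [1, -0.0005, 0.0003, 0.01, 0],
  [1, -0.0005, 0.0003, 0.02, 0],
  [1, -0.0005, 0.0003, 0.032, 0],
  [1, -0.0005, 0.0003, 0.038, 0],
  [1, -0.0005, 0.0003, 0.04, 0],
], squeeze=25)

```text
time_s: 6.02
ee_pos: [556.4, 211.2, 84.6]
ee_rot: [-179.7, -0.5, 175.6]
force: [-0.3, -0.2, -1.0]
gripper_width: 16.0
```

```bash
python3 mv.py 557.1 211.3 83.2 175.7
```

```text
t 6.02 pos [556.4 211.2  84.6] rot [-179.67   -0.52  175.64] F [-0.3 -0.2 -1. ] T [0.01 0.04 0.05] w 16.0 q [ 19.7  26.5  96.8  -0.1  57.3 -65.9]
shift [-0.0014  0.0004  0.0027] turn -0.0014
```

Call:
arm_command([
  [1, -0.001, 0.0003, 0.002, 0],
  [1, -0.001, 0.0003, 0.004, 0],
  [1, -0.001, 0.0003, 0.005, 0],
], squeeze=25)

```text
time_s: 6.27
ee_pos: [557.0, 211.3, 83.2]
ee_rot: [-179.7, -0.5, 175.6]
force: [-1.5, -0.6, 7.9]
gripper_width: 15.7
```

```bash
python3 mv.py 557.1 211.3 83.2 175.7
```

```text
t 6.27 pos [557.  211.3  83.2] rot [-179.68   -0.49  175.64] F [-1.5 -0.6  7.9] T [-0.2   0.53 -0.06] w 15.7 q [ 19.7  26.6  96.8  -0.1  57.2 -65.9]
shift [-0.0001  0.     -0.0001] turn -0.0014
```

Call:
arm_command([
  [0.5, 0, 0, -0.002, 0],
  [0.5, 0, 0, -0.002, 0],
  [0.5, 0, 0, -0.002, 0],
  [0.5, 0, 0, -0.002, 0],
  [0.5, 0, 0, -0.002, 0],
  [0.5, 0, 0, -0.002, 0],
])

```text
time_s: 6.77
ee_pos: [557.0, 211.3, 84.0]
ee_rot: [-179.7, -0.5, 175.6]
force: [0.3, -0.4, 0.1]
gripper_width: 45.6
```

```bash
python3 mv.py 556.9 211.3 190 175.7
```

```text
t 6.77 pos [557.  211.3  84. ] rot [-179.68   -0.5   175.64] F [ 0.3 -0.4  0.1] T [ 0.02 -0.05  0.  ] w 45.6 q [ 19.7  26.5  96.8  -0.1  57.3 -65.9]
shift [ 0.0021 -0.0012 -0.2119] turn -0.0014
```

Call:
arm_command([
  [0.5, 0, 0, -0.04, 0],
  [0.5, 0.001, -0.001, -0.1, 0],
  [0.5, 0.002, -0.001, -0.16, 0],
  [0.4, 0.002, -0.001, -0.21, 0],
  [0.3, 0.002, -0.001, -0.21, 0],
])

```text
time_s: 7.18
ee_pos: [559.9, 212.5, 194.8]
ee_rot: [-179.9, 0.1, 175.6]
force: [0.9, 0.4, 0.3]
gripper_width: 56.0
```

```bash
python3 - <<'E'
from h import *
import cv2
for n in("scene",):
    f=env.grab_frame(n)[:,:,::-1]; cv2.imwrite(f"pics/{n}5.png",f)
    c=f[150:230,165:265]
    cv2.imwrite(f"pics/{n}5z.png",cv2.resize(c,None,fx=7,fy=7,interpolation=cv2.INTER_CUBIC))
E
python3 mv.py 515.5 -180.2 190 155.5
```

```text
t 7.23 pos [558.6 212.  192.1] rot [-1.7984e+02 -1.5000e-01  1.7564e+02] F [ 0.3 -0.  -0.3] T [0.01 0.04 0.04] w 60.1 q [ 19.7  21.2  88.4  -0.1  70.5 -65.9]
shift [ 0.0264 -0.7887  0.0066] turn 0.4476
```

View pics/scene5z.png

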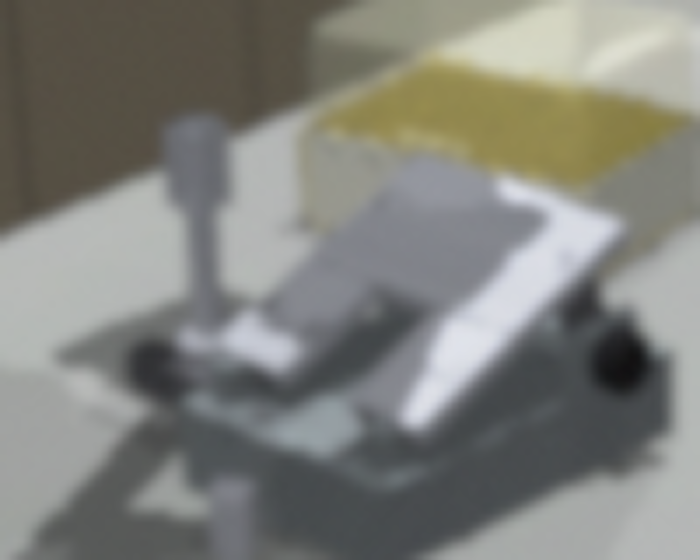

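Call:
arm_command([
  [0.2, 0.0264, -0.7887, 0.006, 0.4476],
  [0.2, 0.0264, -0.7887, 0.006, 0.4476],
  [0.2, 0.0264, -0.7887, 0.006, 0.4476],
  [0.2, 0.0264, -0.7887, 0.006, 0.4476],
  [0.2, 0.0264, -0.7887, 0.006, 0.4476],
  [0.2, 0.0264, -0.7887, 0.006, 0.4476],
  [0.2, 0.0264, -0.7887, 0.006, 0.4476],
  [0.2, 0.0264, -0.7887, 0.006, 0.4476],
])

```text
time_s: 7.9
ee_pos: [520.5, -121.7, 188.8]
ee_rot: [-179.8, -0.2, 155.5]
force: [0.1, 0.9, 0.9]
gripper_width: 73.0
```

```bash
python3 - <<'E'
from h import *
import cv2
f=env.grab_frame("top")[:,:,::-1]; cv2.imwrite("pics/top6.png",f)
c=f[180:260,185:285]
cv2.imwrite("pics/top6z.png",cv2.resize(c,None,fx=7,fy=7,interpolation=cv2.INTER_CUBIC))
E
python3 mv.py 515.5 -180.2 190 155.5
```

```text
t 7.95 pos [ 519.8 -129.2  188.8] rot [-1.7941e+02 -8.0000e-02  1.5527e+02] F [ 0.7 -5.8  0.3] T [-0.26 -0.02  0.02] w 72.8 q [-14.8  15.9  96.9  -0.6  67.4 -79.9]
shift [-0.0349 -0.0962 -0.0014] turn -0.005
```

View pics/top6z.png

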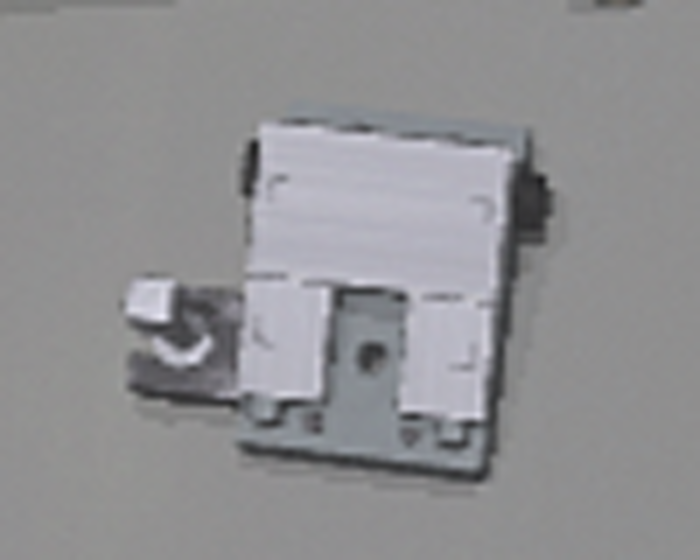

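Call:
arm_command([
  [0.2, -0.0349, -0.0962, 0, 0],
  [0.2, -0.0349, -0.0962, 0.04, 0],
  [0.2, -0.0349, -0.0962, 0.1, 0],
  [0.2, -0.0349, -0.0962, 0.15, 0],
  [0.2, -0.0349, -0.0962, 0.18, 0],
  [0.2, -0.0349, -0.0962, 0.18, 0],
  [0.2, -0.0349, -0.0962, 0.18, 0],
])

```text
time_s: 8.53
ee_pos: [514.1, -180.5, 97.9]
ee_rot: [-179.4, -0.3, 155.3]
force: [-0.0, -0.3, -0.1]
gripper_width: 72.6
```

```bash
python3 - <<'E'
from h import *
import cv2
f=env.grab_frame("scene")[:,:,::-1]; cv2.imwrite("pics/scene7.png",f)
c=f[190:310,270:410]
cv2.imwrite("pics/scene7z.png",cv2.resize(c,None,fx=5,fy=5,interpolation=cv2.INTER_CUBIC))
s=env.state();c0=s['ee_pos'];a=np.radians(s['ee_rot'][2]);j=np.array([np.sin(a),-np.cos(a),0]);x=np.array([j[1],-j[0],0])
w=s['gripper_width']/2
for sg in(1,-1):
  for b in(16,-16): print(((proj('scene',[c0+sg*w*j+b*x])[0]-[270,190])*5).round(0))
print('fin top corners',[(proj('scene',[np.array([515.5,-180.2,40])+p*15*x+q*6*j])[0]*5-[1350,950]).round(0).tolist() for p in(1,-1) for q in (1,-1)])
E
python3 mv.py 515.5 -180.2 13 155.5
```

```text
[337. 143.]
[264. 163.]
[467. 231.]
[392. 254.]
fin top corners [[373.0, 323.0], [394.0, 338.0], [306.0, 345.0], [326.0, 361.0]]
t 8.58 pos [ 515.1 -180.8   99.2] rot [-1.7941e+02 -1.1000e-01  1.5528e+02] F [ 0.2  0.1 -0.2] T [ 0.04 -0.04 -0.02] w 73.0 q [-20.2  21.5 102.9  -0.7  55.8 -85.1]
shift [-0.0005  0.0032  0.1724] turn -0.0048
```

View pics/scene7z.png

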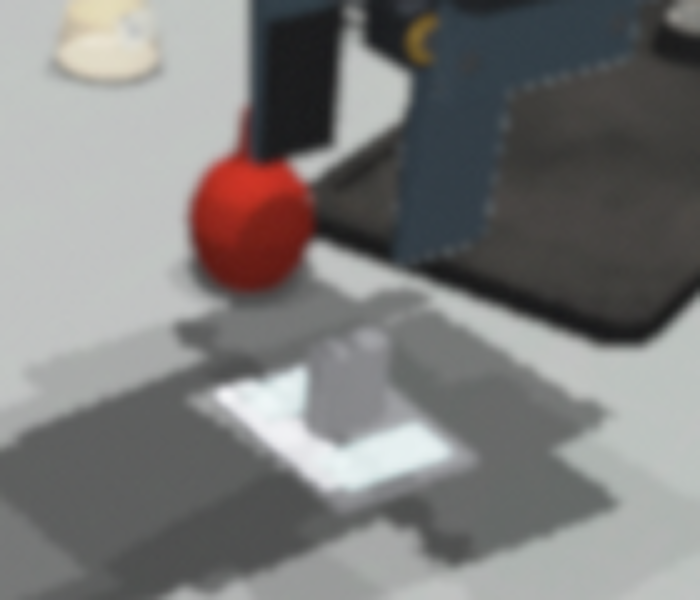

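```bash
python3 - <<'E'
from h import *
print(back('top',(330.5,220),25), back('scene',(270+250/5,190+225/5),28))
E
```

```text
[591.4619235  -95.33442895  25.        ] [586.02828045 -98.26211222  28.        ]
```

Call:
arm_command([
  [0.55, 0, 0.003, 0.03, -0.005],
  [0.55, 0, 0.003, 0.06, -0.005],
  [0.55, 0, 0.003, 0.09, -0.005],
  [0.55, 0, 0.003, 0.1, -0.005],
  [0.55, 0, 0.003, 0.1, -0.005],
  [0.55, 0, 0.003, 0.1, -0.005],
])

```text
time_s: 9.08
ee_pos: [516.3, -180.0, 50.2]
ee_rot: [-179.4, -0.0, 155.5]
force: [0.0, -0.1, 0.8]
gripper_width: 41.3
```

```bash
python3 mv.py 515.8 -180.2 14 155.5
```

```text
t 9.08 pos [ 516.3 -180.    50.2] rot [-1.7942e+02 -1.0000e-02  1.5552e+02] F [ 0.  -0.1  0.8] T [ 0.01  0.04 -0.03] w 41.3 q [-20.1  24.8 106.1  -0.8  49.2 -85.1]
shift [ 0.0006 -0.      0.0724] turn 0.0004
```

Call:
arm_command([
  [0.55, 0, 0, 0.03, 0],
  [0.55, 0, 0, 0.055, 0],
  [0.55, 0, 0, 0.07, 0],
  [0.55, 0, 0, 0.072, 0],
  [0.65, 0, 0, 0.072, 0],
  [0.75, 0, 0, 0.072, 0],
  [0.8, 0, 0, 0.072, 0],
], squeeze=10)

```text
time_s: 9.67
ee_pos: [516.8, -180.6, 15.1]
ee_rot: [-179.4, 0.1, 155.5]
force: [0.4, 0.1, 0.7]
gripper_width: 24.1
```

```bash
python3 mv.py 515.8 -180.2 14 155.5
```

```text
t 9.67 pos [ 516.8 -180.6   15.1] rot [-1.7943e+02  9.0000e-02  1.5552e+02] F [0.4 0.1 0.7] T [-0.08 -0.04  0.02] w 24.1 q [-20.1  27.4 108.   -0.8  44.5 -85. ]
shift [ 0.0021 -0.0002  0.0022] turn 0.0005
```

Call:
arm_command([
  [1, 0.001, 0, 0.002, 0],
  [1, 0.001, 0, 0.002, 0],
  [1, 0.001, 0, 0.002, 0],
  [1, 0.001, 0, 0.002, 0],
  [1, 0.001, 0, 0.002, 0],
  [1, 0.001, 0, 0.002, 0],
], squeeze=10)

```text
time_s: 10.17
ee_pos: [516.7, -180.5, 14.6]
ee_rot: [-179.4, 0.1, 155.5]
force: [-1.0, 0.8, 6.4]
gripper_width: 11.9
```

```bash
python3 mv.py 515.8 -180.2 90 155.5
```

```text
t 10.17 pos [ 516.7 -180.5   14.6] rot [-1.7943e+02  1.5000e-01  1.5552e+02] F [-1.   0.8  6.4] T [ 0.19  0.07 -0.05] w 11.9 q [-20.1  27.4 108.1  -0.8  44.4 -85. ]
shift [ 0.0015 -0.0017 -0.1508] turn 0.0003
```

Call:
arm_command([
  [1, 0, 0, 0, 0],
  [1, 0, 0, -0.01, 0],
  [1, 0, 0, -0.04, 0],
  [1, 0, 0, -0.08, 0],
  [1, 0, 0, -0.14, 0],
  [1, 0, 0, -0.2, 0],
  [1, 0, 0, -0.27, 0],
  [1, 0, 0, -0.29, 0],
], squeeze=12)

```text
time_s: 10.83
ee_pos: [519.2, -179.9, 164.4]
ee_rot: [-179.5, 0.6, 155.5]
force: [1.5, -1.6, -1.3]
gripper_width: 12.0
```

```bash
python3 - <<'E'
from h import *
import cv2
f=env.grab_frame("scene")[:,:,::-1]; cv2.imwrite("pics/scene8.png",f)
c=f[150:290,270:430]
cv2.imwrite("pics/scene8z.png",cv2.resize(c,None,fx=4,fy=4,interpolation=cv2.INTER_CUBIC))
E
python3 mv.py 575 142 165 175.7
```

```text
t 10.88 pos [ 519.4 -180.   164.3] rot [-179.46    0.65  155.52] F [ 2.1 -1.  -0.6] T [ 0.   -0.09 -0.  ] w 12.2 q [-20.   17.8  97.9  -0.7  63.7 -85.2]
shift [ 0.1655  0.6321 -0.0093] turn -0.4484
```

View pics/scene8z.png

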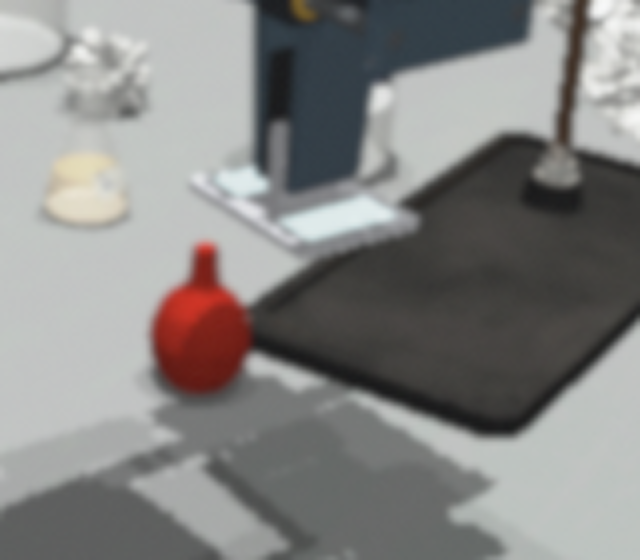

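```bash
python3 mv.py 565.7 140.8 150 175.7
```

```text
t 10.88 pos [ 519.4 -180.   164.3] rot [-179.46    0.65  155.52] F [ 2.1 -1.  -0.6] T [ 0.   -0.09 -0.  ] w 12.2 q [-20.   17.8  97.9  -0.7  63.7 -85.2]
shift [0.1818 0.6225 0.0206] turn -0.4484
```

Call:
arm_command([
  [1, 0.007, 0.024, 0, -0.02],
  [1, 0.0215, 0.0735, 0.0, -0.06],
  [1, 0.0395, 0.135, 0, -0.11],
  [1, 0.057, 0.196, 0.0, -0.16],
  [1, 0.0745, 0.256, 0.0, -0.21],
  [1, 0.092, 0.316, 0, -0.26],
  [1, 0.1095, 0.376, 0.0, -0.31],
  [1, 0.127, 0.436, 0.005, -0.36],
])

```text
time_s: 11.55
ee_pos: [550.5, 47.1, 156.7]
ee_rot: [-179.3, 0.2, 171.9]
force: [0.5, 1.0, -2.1]
gripper_width: 12.2
```

```bash
python3 mv.py 565.7 140.8 150 175.7
```

```text
t 11.55 pos [550.5  47.1 156.7] rot [-179.27    0.24  171.89] F [ 0.5  1.  -2.1] T [ 0.04  0.01 -0.01] w 12.2 q [  4.2  18.7  97.8  -0.9  63.4 -77.3]
shift [-0.0037  0.1901  0.0109] turn -0.0846
```

Call:
arm_command([
  [1, -0.001, 0.05, 0.003, -0.03],
  [1, -0.002, 0.1, 0.006, -0.06],
  [1, -0.003, 0.15, 0.01, -0.0846],
  [1, -0.0037, 0.18, 0.01, -0.0846],
  [1, -0.0037, 0.19, 0.01, -0.0846],
  [1, -0.0037, 0.19, 0.01, -0.0846],
  [1, -0.0037, 0.19, 0.01, -0.0846],
])

```text
time_s: 12.13
ee_pos: [565.1, 140.1, 149.7]
ee_rot: [-179.2, 0.1, 175.7]
force: [-0.3, 0.2, -1.8]
gripper_width: 12.0
```

```bash
python3 mv.py 565.7 140.8 100 175.7
```

```text
t 12.13 pos [565.1 140.1 149.7] rot [-1.7918e+02  1.0000e-01  1.7571e+02] F [-0.3  0.2 -1.8] T [-0.02 -0.01 -0.01] w 12.0 q [ 13.3  21.7  94.2  -0.9  64.3 -72.1]
shift [-0.001   0.0029  0.0994] turn 0.0002
```

Call:
arm_command([
  [1, -0.001, 0.003, 0.03, 0],
  [1, -0.001, 0.003, 0.06, 0],
  [1, -0.001, 0.003, 0.085, 0],
  [1, -0.001, 0.003, 0.1, 0],
  [1, -0.001, 0.003, 0.1, 0],
  [1, -0.001, 0.003, 0.1, 0],
])

```text
time_s: 12.63
ee_pos: [565.7, 139.9, 99.8]
ee_rot: [-179.2, 0.1, 175.6]
force: [-0.2, -0.4, -0.7]
gripper_width: 12.1
```

```bash
python3 - <<'E'
from h import *
import cv2
f=env.grab_frame("scene")[:,:,::-1]; cv2.imwrite("pics/scene9.png",f)
c=f[120:230,160:290]
cv2.imwrite("pics/scene9z.png",cv2.resize(c,None,fx=5,fy=5,interpolation=cv2.INTER_CUBIC))
E
python3 mv.py 565.7 140.8 86 175.7
```

```text
t 12.68 pos [566.2 140.3 100.4] rot [-1.7919e+02  1.6000e-01  1.7565e+02] F [-0.4  0.5 -1. ] T [ 0.01  0.02 -0.06] w 12.1 q [ 13.3  24.4  97.8  -1.   57.9 -71.9]
shift [0.0011 0.0014 0.0287] turn -0.001
```

View pics/scene9z.png

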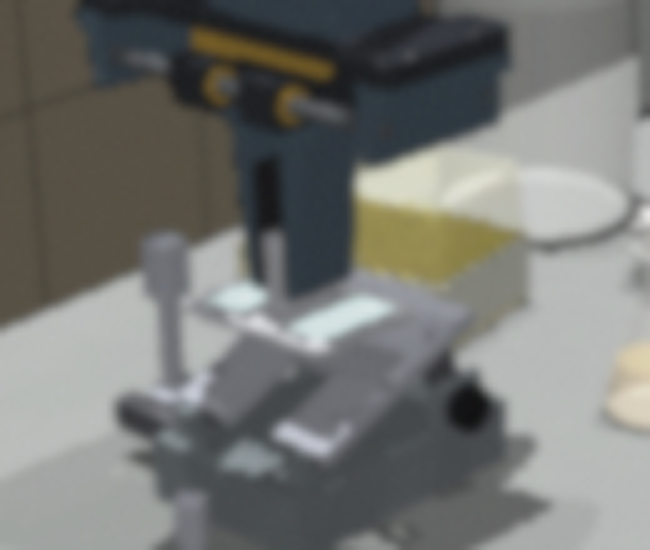

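Call:
arm_command([
  [1, 0.001, 0.0014, 0.01, 0],
  [1, 0.001, 0.0014, 0.018, 0],
  [1, 0.001, 0.0014, 0.024, 0],
  [1, 0.001, 0.0014, 0.028, 0],
  [1, 0.001, 0.0014, 0.03, 0],
], squeeze=10)

```text
time_s: 13.1
ee_pos: [565.5, 140.8, 85.0]
ee_rot: [-179.2, 0.1, 175.7]
force: [-0.6, 0.8, -0.6]
gripper_width: 12.3
```

```bash
python3 mv.py 565.7 140.8 82 175.7
```

```text
t 13.1 pos [565.5 140.8  85. ] rot [-1.7918e+02  1.2000e-01  1.7566e+02] F [-0.6  0.8 -0.6] T [ 0.09 -0.04 -0.05] w 12.3 q [ 13.3  25.3  98.9  -1.   56.  -71.8]
shift [-0.0004  0.0001  0.0059] turn -0.0009
```

Call:
arm_command([
  [1, 0, 0, 0.002, 0],
  [1, 0, 0, 0.004, 0],
  [1, 0, 0, 0.006, 0],
  [1, 0, 0, 0.006, 0],
])

```text
time_s: 13.43
ee_pos: [565.1, 140.8, 82.7]
ee_rot: [-179.2, 0.1, 175.7]
force: [-2.9, -0.4, 4.3]
gripper_width: 12.0
```

```bash
python3 mv.py 565.7 140.8 79 175.7
```

```text
t 13.43 pos [565.1 140.8  82.7] rot [-1.7918e+02  9.0000e-02  1.7566e+02] F [-2.9 -0.4  4.3] T [-0.02  0.46  0.03] w 12.0 q [ 13.3  25.4  99.1  -1.   55.7 -71.8]
shift [-0.0012  0.0002  0.0075] turn -0.0008
```

Contact made, as predicted. Continue down with a small x correction.

Call:
arm_command([
  [1, -0.0005, 0, 0.002, 0],
  [1, -0.001, 0, 0.004, 0],
  [1, -0.001, 0, 0.006, 0],
  [1, -0.001, 0, 0.008, 0],
])

```text
time_s: 13.77
ee_pos: [564.1, 140.7, 79.6]
ee_rot: [-179.2, -0.1, 175.7]
force: [-6.4, -1.2, 7.6]
gripper_width: 11.9
```

```bash
python3 mv.py 565.7 140.8 77 175.7
```

```text
t 13.77 pos [564.1 140.7  79.6] rot [-1.7917e+02 -7.0000e-02  1.7566e+02] F [-6.4 -1.2  7.6] T [0.13 0.95 0.06] w 11.9 q [ 13.3  25.6  99.3  -0.9  55.5 -71.8]
shift [-0.0033  0.0004  0.0052] turn -0.0009
```

```bash
cat > pic.py <<'E'
import sys
from h import *
import cv2
f=env.grab_frame("scene")[:,:,::-1]; cv2.imwrite(f"pics/scene{sys.argv[1]}.png",f)
c=f[155:225,180:280]
cv2.imwrite(f"pics/scene{sys.argv[1]}z.png",cv2.resize(c,None,fx=7,fy=7,interpolation=cv2.INTER_CUBIC))
E
python3 pic.py 10
```

```text
(no output)
```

View pics/scene10z.png

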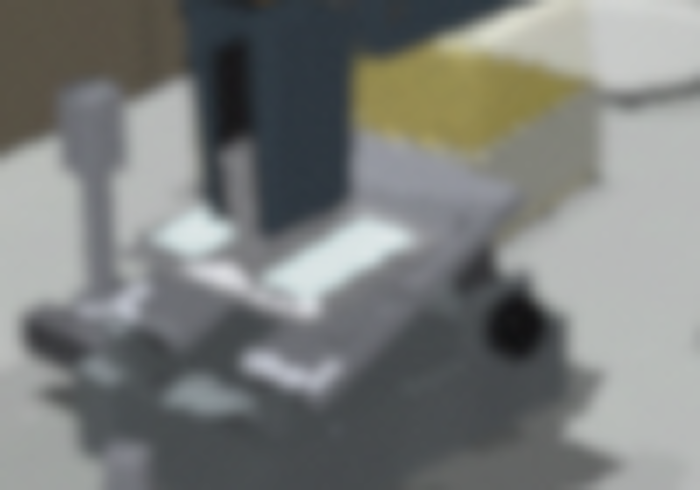

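Call:
arm_command([
  [1, -0.002, 0, 0.003, 0],
  [1, -0.002, 0, 0.006, 0],
  [1, -0.002, 0, 0.008, 0],
  [1, -0.002, 0, 0.01, 0],
])

```text
time_s: 14.15
ee_pos: [562.9, 140.7, 75.1]
ee_rot: [-179.2, -0.3, 175.6]
force: [-6.5, -0.3, 6.6]
gripper_width: 12.0
```

```bash
python3 mv.py 565.7 140.8 76 175.7; python3 pic.py 11
```

```text
t 14.15 pos [562.9 140.7  75.1] rot [-179.16   -0.31  175.65] F [-6.5 -0.3  6.6] T [0.28 1.   0.04] w 12.0 q [ 13.3  25.9  99.6  -0.9  55.1 -71.8]
shift [-0.0056  0.0006 -0.0019] turn -0.0011
```

View pics/scene11z.png

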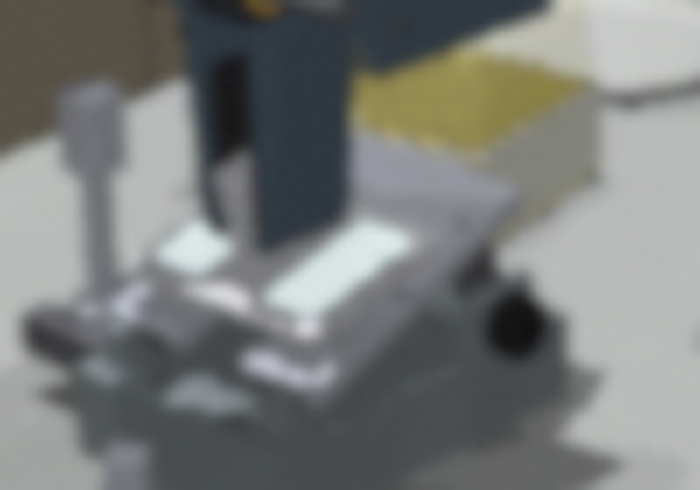

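Call:
arm_command([
  [1, -0.005, 0, 0.002, 0],
  [1, -0.007, 0, 0.004, 0],
  [1, -0.008, 0, 0.006, 0],
  [1, -0.008, 0, 0.007, 0],
])

```text
time_s: 14.53
ee_pos: [563.5, 140.5, 71.5]
ee_rot: [-179.1, -0.7, 175.6]
force: [-8.5, 0.7, 7.0]
gripper_width: 12.1
```

```bash
python3 mv.py 565.7 140.8 76 175.7; python3 pic.py 12
```

```text
t 14.53 pos [563.5 140.5  71.5] rot [-179.12   -0.71  175.64] F [-8.5  0.7  7. ] T [0.3  1.43 0.11] w 12.1 q [ 13.2  26.3  99.4  -0.8  55.3 -72. ]
shift [-0.0043  0.0009 -0.009 ] turn -0.0012
```

View pics/scene12z.png

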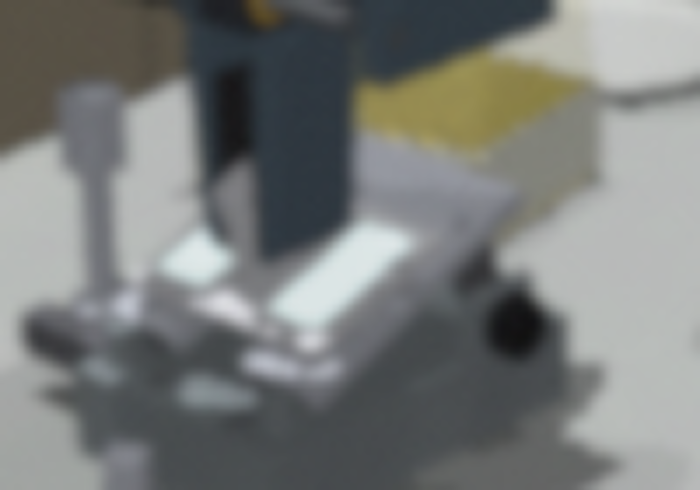

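Call:
arm_command([
  [1, 0.003, 0, 0, 0],
  [1, 0.007, 0, 0, 0],
  [1, 0.011, 0, 0, 0],
  [1, 0.014, 0, 0, 0],
])

```text
time_s: 14.92
ee_pos: [556.4, 141.0, 71.4]
ee_rot: [-179.1, -0.7, 175.7]
force: [-0.4, -0.3, -1.1]
gripper_width: 12.1
```

```bash
python3 mv.py 565.7 140.8 76 175.7; python3 pic.py 13
```

```text
t 14.92 pos [556.4 141.   71.4] rot [-179.11   -0.7   175.65] F [-0.4 -0.3 -1.1] T [ 0.04 -0.02 -0.03] w 12.1 q [ 13.4  25.8 100.3  -0.8  54.8 -71.8]
shift [-0.0185  0.0009 -0.0095] turn -0.0011
```

View pics/scene13z.png

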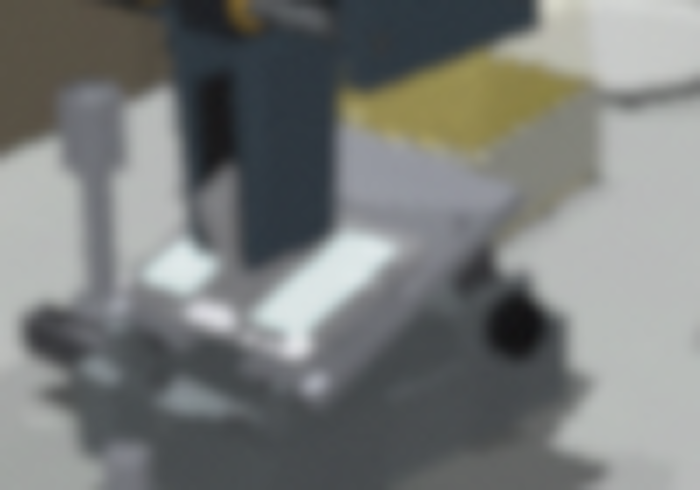

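Call:
arm_command([
  [1, 0.001, 0, 0.004, 0],
  [1, 0.002, 0, 0.008, 0],
  [1, 0.003, 0, 0.011, 0],
  [1, 0.004, 0, 0.013, 0],
])

```text
time_s: 15.3
ee_pos: [555.0, 140.9, 66.4]
ee_rot: [-179.1, -0.6, 175.7]
force: [-1.5, -2.0, 15.5]
gripper_width: 11.8
```

```bash
python3 mv.py 565.7 140.8 76 175.7
```

```text
t 15.3 pos [555.  140.9  66.4] rot [-179.11   -0.58  175.68] F [-1.5 -2.  15.5] T [-0.16  0.42  0.05] w 11.8 q [ 13.5  26.  100.9  -0.8  53.9 -71.7]
shift [-0.0211  0.0012 -0.0194] turn -0.0005
```

```bash
python3 pic.py 14;python3 - <<'E'
from h import *
import cv2
f=env.grab_frame("top")[:,:,::-1]
cv2.imwrite("pics/top14z.png",cv2.resize(f[180:260,185:285],None,fx=7,fy=7,interpolation=cv2.INTER_CUBIC))
E
```

```text
(no output)
```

View pics/scene14z.png

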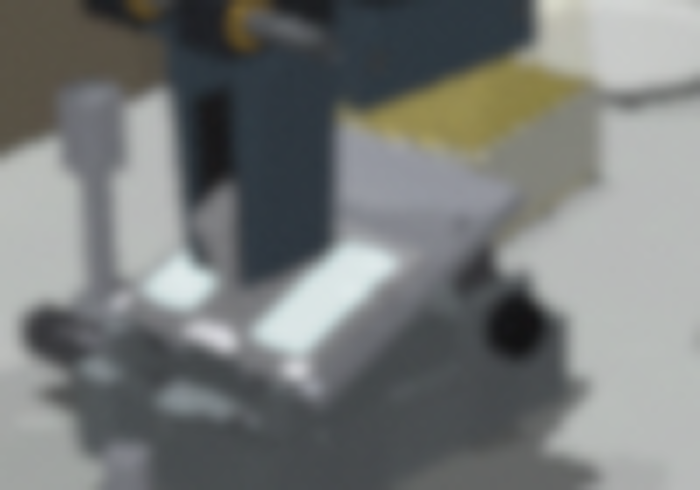

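View pics/top14z.png

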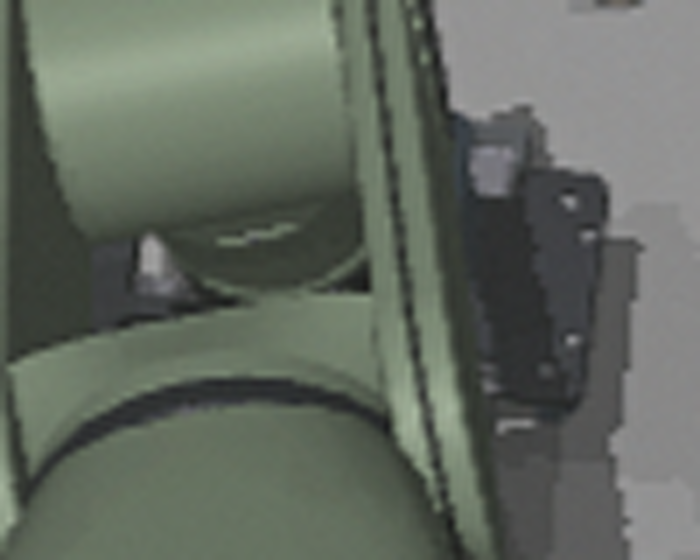

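Call:
arm_command([
  [1, 0, 0, -0.012, 0],
  [1, -0.003, 0, -0.02, 0],
  [1, -0.01, 0, -0.024, 0],
  [1, -0.018, 0, -0.024, 0],
  [1, -0.025, 0.001, -0.024, 0],
  [1, -0.025, 0.001, -0.024, 0],
  [1, -0.025, 0.001, -0.024, 0],
], squeeze=15)

```text
time_s: 15.98
ee_pos: [567.7, 140.5, 77.8]
ee_rot: [-179.1, -0.6, 175.7]
force: [0.3, -0.2, -2.0]
gripper_width: 12.2
```

```bash
python3 mv.py 567.6 140.8 76 175.7; python3 pic.py 15; cat > ov.py <<'E'
from h import *
import cv2,sys
o=np.array([582.,139.6,0]);R=Rz(np.radians(-4.3))
def draw(img,th,dx,dz,col,k=8,x0=180,y0=150,dy=0,tilt=None):
    tl=th if tilt is None else tilt
    c=np.array(tab(50+dx,dy,th))+np.array([-np.sin(th),0,np.cos(th)])*dz
    ex=np.array([np.cos(tl),0,np.sin(tl)]);n=np.array([-np.sin(tl),0,np.cos(tl)]);ey=np.array([0,1,0])
    for z in(0,5):
        q=[c+a*30*ex+b*40*ey+z*n for a,b in((1,1),(1,-1),(-1,-1),(-1,1))]
        u=((proj('scene',np.array(q)@R.T+o)-[x0,y0]+.5)*k).astype(int)
        cv2.polylines(img,[u],True,col,1)
    q=[c+a*15*ex+b*6*ey+40*n for a,b in((1,1),(1,-1),(-1,-1),(-1,1))]
    u=((proj('scene',np.array(q)@R.T+o)-[x0,y0]+.5)*k).astype(int);cv2.polylines(img,[u],True,col,1)
def table(img,th,col,k=8,x0=180,y0=150):
    q=[tab(s,y,th) for s,y in((0,45),(100,45),(100,-45),(0,-45))]
    u=((proj('scene',np.array(q)@R.T+o)-[x0,y0]+.5)*k).astype(int);cv2.polylines(img,[u],True,col,1)
f=cv2.imread(f"pics/scene{sys.argv[1]}.png");c=cv2.resize(f[150:224,180:280],None,fx=8,fy=8,interpolation=cv2.INTER_CUBIC)
th=float(sys.argv[2]);table(c,th,(0,255,0));draw(c,th,float(sys.argv[3]),float(sys.argv[4]),(0,0,255))
cv2.imwrite(f"pics/ov{sys.argv[5]}.png",c)
E
python3 ov.py 14 0.375 -13.5 0 a
```

```text
t 15.98 pos [567.7 140.5  77.8] rot [-179.1    -0.63  175.66] F [ 0.3 -0.2 -2. ] T [ 0.05 -0.01  0.04] w 12.2 q [ 13.2  26.2  98.5  -0.8  56.2 -72.1]
shift [0.0001 0.0006 0.0035] turn -0.0009
```

View pics/ova.png

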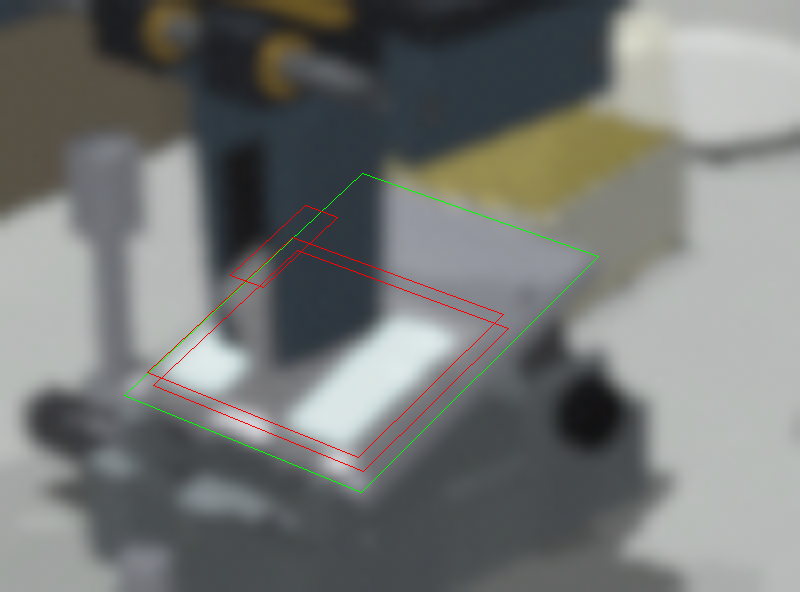

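View pics/scene15z.png

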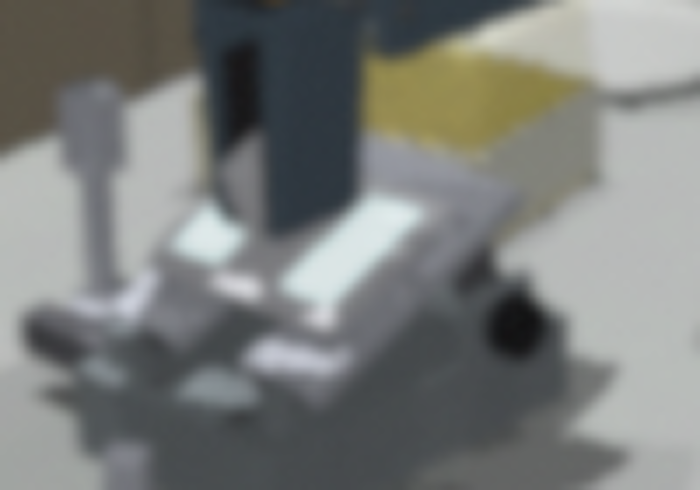

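Call:
arm_command([
  [1, 0, 0, 0.004, 0],
  [1, 0, 0, 0.008, 0],
  [1, 0, 0, 0.011, 0],
  [1, 0, 0, 0.013, 0],
], squeeze=12)

```text
time_s: 16.37
ee_pos: [567.1, 140.3, 71.5]
ee_rot: [-179.1, -0.7, 175.7]
force: [-1.8, -2.0, 7.2]
gripper_width: 11.8
```

```bash
python3 mv.py 567.6 140.8 71 175.7
```

```text
t 16.37 pos [567.1 140.3  71.5] rot [-179.08   -0.67  175.68] F [-1.8 -2.   7.2] T [-0.03  0.39  0.12] w 11.8 q [ 13.2  26.6  98.9  -0.8  55.4 -72.1]
shift [-0.001   0.0011  0.0009] turn -0.0005
```

```bash
python3 pic.py 16; python3 ov.py 16 0.375 0 0 b
```

```text
(no output)
```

View pics/ovb.png

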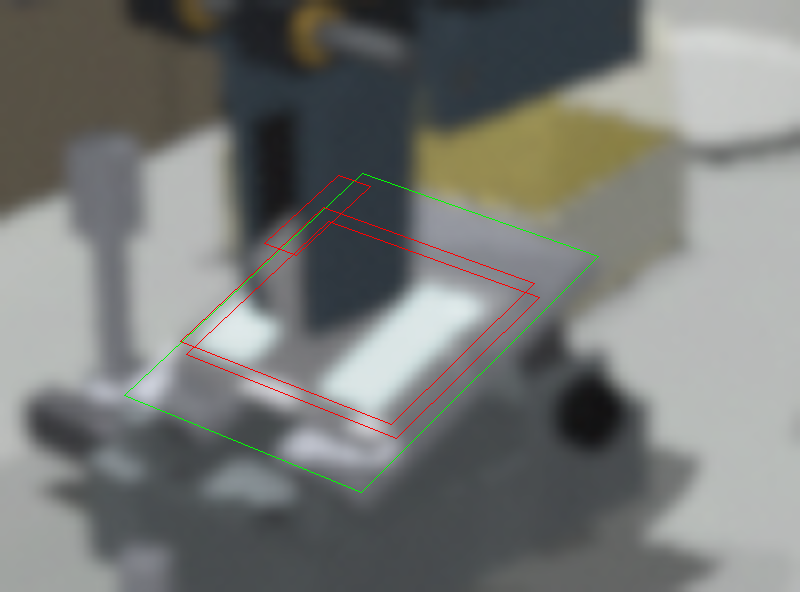

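View pics/scene16z.png

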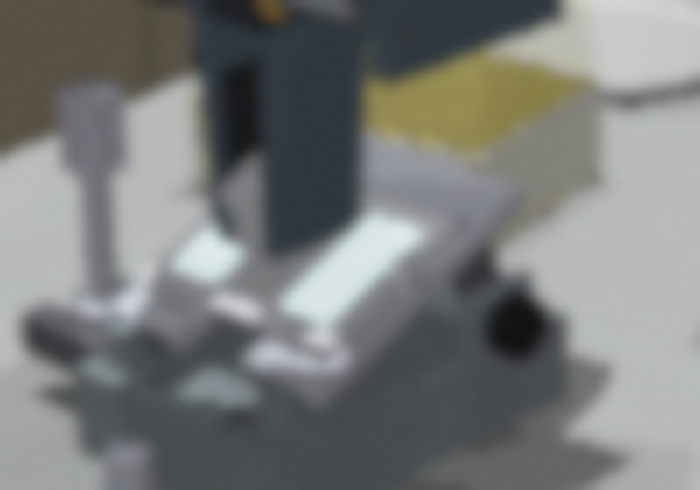

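```bash
cat > glass.py <<'E'
from h import *
import cv2,sys
def quads(n):
    f=cv2.imread(f"pics/scene{n}.png")[130:230,170:300].astype(np.float32)
    g=cv2.resize(f,None,fx=8,fy=8,interpolation=cv2.INTER_CUBIC)
    m=((g[...,1]>195)&(g[...,1]-g[...,2]>6)).astype(np.uint8)
    cs,_=cv2.findContours(m,cv2.RETR_EXTERNAL,cv2.CHAIN_APPROX_NONE)
    out=[]
    for c in sorted(cs,key=cv2.contourArea,reverse=True)[:2]:
        if cv2.contourArea(c)<800: continue
        hull=cv2.convexHull(c); tri=None
        for e in np.arange(2,40,1.):
            q=cv2.approxPolyDP(hull,e,True)
            if len(q)<=4:break
        # refine: fit lines to contour points near each side
        q=q[:,0].astype(float); pts=c[:,0].astype(float); L=[]
        if len(q)<4: out.append((cv2.contourArea(c),q));continue
        for i in range(4):
            a,b=q[i],q[(i+1)%4]; d=(b-a)/np.linalg.norm(b-a); t=(pts-a)@d; nn=np.abs((pts-a)@[-d[1],d[0]])
            s=pts[(nn<6)&(t>.15*np.linalg.norm(b-a))&(t<.85*np.linalg.norm(b-a))].astype(np.float32)
            vx,vy,x,y=cv2.fitLine(s,cv2.DIST_HUBER,0,.01,.01)[:,0]; L.append(np.cross([x,y,1],[x+vx,y+vy,1]))
        P4=[np.cross(L[i-1],L[i]) for i in range(4)];P4=np.array([p[:2]/p[2] for p in P4])
        out.append((cv2.contourArea(c),(P4+.5)/8-.5+[170,130]))
    return out
if __name__=='__main__':
    for n in sys.argv[1:]:
        for a,q in quads(n): print(n,round(a),q.round(2).tolist())
E
python3 glass.py 9 10 11 12 13 14 15 16
```

```text
9 5052 [[239.32, 180.84], [222.66, 187.8], [216.71, 185.15], [231.89, 178.83]]
9 2010 [[213.25, 179.06], [207.38, 181.93], [201.69, 179.26], [207.77, 176.1]]
10 6381 [[239.11, 188.04], [222.85, 197.58], [217.81, 194.15], [231.61, 185.69]]
10 2316 [[212.54, 188.09], [207.49, 191.08], [201.49, 188.47], [207.15, 184.16]]
11 7362 [[238.97, 188.38], [223.56, 200.06], [217.51, 196.79], [231.56, 186.14]]
11 2517 [[212.38, 190.13], [207.78, 193.59], [201.59, 190.98], [207.11, 186.0]]
12 8017 [[239.11, 188.34], [224.55, 201.82], [218.1, 198.58], [231.64, 186.36]]
12 2605 [[207.63, 187.35], [212.4, 191.81], [208.55, 195.15], [201.5, 192.59]]
13 7940 [[237.56, 189.44], [221.88, 202.59], [215.3, 199.69], [229.37, 187.77]]
13 2586 [[210.3, 192.63], [206.42, 196.35], [199.24, 193.95], [205.04, 188.79]]
14 8648 [[236.74, 191.55], [222.32, 205.19], [214.85, 202.26], [229.89, 188.71]]
14 2652 [[204.77, 190.88], [210.06, 195.03], [206.65, 198.65], [199.0, 196.0]]
15 8346 [[240.75, 184.23], [226.02, 198.62], [219.4, 195.04], [233.15, 182.63]]
15 2624 [[208.68, 183.98], [214.09, 188.58], [210.52, 192.09], [203.81, 189.72]]
16 8340 [[240.56, 187.1], [225.88, 201.2], [219.46, 197.8], [233.0, 185.18]]
16 2584 [[208.43, 186.81], [214.06, 190.94], [210.47, 194.89], [203.82, 192.5]]
```

```bash
cat > pose.py <<'E'
from glass import *
yaw=np.radians(-4.3);R=Rz(yaw);o=np.array([582.,139.6,0])
def six(n):
    (a,r),(b,l)=quads(n)
    s=lambda q:q[np.argsort(q[:,0])]
    r=r[np.argsort(r[:,0])] # fl, fr, rl, rr order by column
    l=l[np.argsort(l[:,0])]
    return np.vstack([r,l[:1],l[[np.argmax(l[:,1])]]])
q=six('9'); c=np.array([566.2,140.3,85.8])+[0,.2,0]
loc=np.array([R.T@(back('scene',u,85.8+5.5)-c) for u in q]); loc[:,2]=5.5
print('glass pts in slide frame',loc[:,:2].round(1).tolist())
def P6(p):
    t=p[3];M=np.array([[np.cos(t),0,-np.sin(t)],[0,1,0],[np.sin(t),0,np.cos(t)]])
    return (loc@M.T+p[:3])@R.T+o
for n in sys.argv[1:]:
    u=six(n)
    f=least_squares(lambda p:(proj('scene',P6(p))-u).ravel(),[-4,0,64,.35])
    p=f.x;J=np.linalg.inv(f.jac.T@f.jac)**1 if 0 else None
    print(n,'centre stage',p[:3].round(1),'tilt',p[3].round(3),'rms',np.sqrt((f.fun**2).mean()).round(2))
    for th in(.36,.375,.39,.41):
        d=p[:3]-np.array(tab(50,0,th)); print('   th',th,'x',round(d[0]*np.cos(th)+d[2]*np.sin(th),1),'z',round(-d[0]*np.sin(th)+d[2]*np.cos(th),1))
E
python3 pose.py 9 12 14 15 16
```

```text
glass pts in slide frame [[-23.8, -13.4], [-25.3, -32.3], [21.4, -13.6], [23.9, -33.1], [-22.8, 33.0], [-24.8, 13.4]]
9 centre stage [-15.8  -0.3  85.8] tilt 0.0 rms 0.0
   th 0.36 x -3.6 z 26.1
   th 0.375 x -3.3 z 25.4
   th 0.39 x -2.9 z 24.7
   th 0.41 x -2.4 z 23.8
12 centre stage [-28.8 -15.5  71.5] tilt 0.312 rms 0.46
   th 0.36 x -20.9 z 17.4
   th 0.375 x -20.6 z 17.0
   th 0.39 x -20.3 z 16.5
   th 0.41 x -20.0 z 15.9
14 centre stage [-42.  -21.9  70.9] tilt 0.339 rms 0.56
   th 0.36 x -33.4 z 21.5
   th 0.375 x -33.1 z 21.2
   th 0.39 x -32.7 z 21.0
   th 0.41 x -32.3 z 20.6
15 centre stage [-17.5  -9.4  74.2] tilt 0.36 rms 0.34
   th 0.36 x -9.3 z 15.9
   th 0.375 x -9.1 z 15.3
   th 0.39 x -8.9 z 14.7
   th 0.41 x -8.6 z 13.9
16 centre stage [-15.6  -6.8  66.5] tilt 0.362 rms 0.33
   th 0.36 x -10.2 z 8.0
   th 0.375 x -10.1 z 7.4
   th 0.39 x -10.0 z 6.8
   th 0.41 x -9.9 z 6.0
```

```bash
cat >> pose.py <<'E'
print('--- y fixed')
loc=np.array([[-24,-13.4,5.5],[-24,-33,5.5],[24,-13.4,5.5],[24,-33,5.5],[-24,33,5.5],[-24,13.4,5.5]])
for n in sys.argv[1:]:
    u=six(n)
    f=least_squares(lambda p:(proj('scene',P6([p[0],-.3,p[1],p[2]]))-u).ravel(),[-4,64,.35])
    p=f.x;cov=np.linalg.inv(f.jac.T@f.jac)*.35**2
    print(n,'x,z',p[:2].round(1),'tilt',p[2].round(3),'sd',np.sqrt(np.diag(cov)).round(3),'rms',np.sqrt((f.fun**2).mean()).round(2))
    for th in(.36,.375,.39,.41):
        t=tab(50,0,th);d0=p[0]-t[0];d2=p[1]-t[2]; print('   th',th,'x',round(d0*np.cos(th)+d2*np.sin(th),1),'z',round(-d0*np.sin(th)+d2*np.cos(th),1))
E
python3 pose.py 9 14 15 16 | sed -n '/y fixed/,$p'
```

```text
--- y fixed
9 x,z [-16.5  85.8] tilt -0.009 sd [0.423 0.37  0.015] rms 0.32
   th 0.36 x -4.3 z 26.3
   th 0.375 x -3.9 z 25.7
   th 0.39 x -3.5 z 25.0
   th 0.41 x -3.0 z 24.0
14 x,z [-22.   56.8] tilt 0.329 sd [0.419 0.395 0.017] rms 0.37
   th 0.36 x -19.6 z 1.2
   th 0.375 x -19.6 z 0.7
   th 0.39 x -19.6 z 0.3
   th 0.41 x -19.6 z -0.3
15 x,z [-9.3 68.2] tilt 0.346 sd [0.424 0.394 0.017] rms 0.36
   th 0.36 x -3.7 z 7.4
   th 0.375 x -3.6 z 6.7
   th 0.39 x -3.5 z 6.0
   th 0.41 x -3.4 z 5.1
16 x,z [-9.8 62. ] tilt 0.348 sd [0.425 0.396 0.017] rms 0.32
   th 0.36 x -6.4 z 1.8
   th 0.375 x -6.4 z 1.1
   th 0.39 x -6.4 z 0.5
   th 0.41 x -6.4 z -0.4
```

Call:
arm_command([
  [1, 0, 0, -0.008, 0],
  [1, -0.004, 0, -0.013, 0],
  [1, -0.011, 0.001, -0.014, 0],
  [1, -0.0115, 0.001, -0.014, 0],
  [1, -0.0115, 0.001, -0.012, 0],
  [1, -0.0115, 0.001, -0.009, 0],
  [1, -0.0115, 0.001, -0.006, 0],
  [1, -0.0115, 0.001, -0.004, 0],
], squeeze=15)

```text
time_s: 17.08
ee_pos: [572.6, 140.4, 73.7]
ee_rot: [-179.1, -0.7, 175.7]
force: [-2.9, -1.5, 7.1]
gripper_width: 12.1
```

```bash
python3 mv.py 572.8 140.5 71 175.7
```

```text
t 17.08 pos [572.6 140.4  73.7] rot [-179.08   -0.69  175.68] F [-2.9 -1.5  7.1] T [0.06 0.32 0.09] w 12.1 q [ 13.   26.8  98.   -0.8  56.1 -72.2]
shift [-0.0004  0.0004  0.0053] turn -0.0004
```

Call:
arm_command([
  [1, 0, 0, 0.003, 0],
  [1, 0, 0, 0.003, 0],
  [1, 0, 0, 0.001, 0],
  [1, 0, 0, -0.001, 0],
  [1, 0, 0, -0.001, 0],
], squeeze=8)

```text
time_s: 17.5
ee_pos: [572.7, 140.4, 74.1]
ee_rot: [-179.1, -0.7, 175.7]
force: [0.8, -0.7, -1.0]
gripper_width: 12.1
```

```bash
python3 mv.py 572.8 140.5 71 175.7; python3 pic.py 17; python3 pose.py 17 | sed -n '/y fixed/,$p'
```

```text
t 17.5 pos [572.7 140.4  74.1] rot [-179.08   -0.69  175.68] F [ 0.8 -0.7 -1. ] T [ 0.08 -0.01 -0.03] w 12.1 q [ 13.   26.8  98.   -0.8  56.1 -72.2]
shift [-0.0003  0.0004  0.0062] turn -0.0004
--- y fixed
17 x,z [-5.1 65. ] tilt 0.344 sd [0.427 0.396 0.017] rms 0.5
   th 0.36 x -0.9 z 2.9
   th 0.375 x -0.8 z 2.2
   th 0.39 x -0.8 z 1.4
   th 0.41 x -0.8 z 0.5
```

Call:
arm_command([
  [1, 0, 0, 0.001, 0],
  [1, 0, 0, 0.001, 0],
  [0.8, 0, 0, 0.001, 0],
  [0.8, 0, 0, 0.001, 0],
  [0.8, 0, 0, 0.0, 0],
  [0.8, 0, 0, -0.003, 0],
], squeeze=5)

```text
time_s: 18.05
ee_pos: [572.4, 140.4, 75.1]
ee_rot: [-179.1, -0.7, 175.7]
force: [-0.4, -0.3, 0.1]
gripper_width: 18.0
```

```bash
python3 mv.py 572.8 140.5 71 175.7; python3 pic.py 18; python3 pose.py 18 | sed -n '/y fixed/,$p'
```

```text
t 18.05 pos [572.4 140.4  75.1] rot [-179.08   -0.73  175.67] F [-0.4 -0.3  0.1] T [ 0.06  0.02 -0.04] w 18.0 q [ 13.   26.8  97.9  -0.8  56.3 -72.2]
shift [-0.0008  0.0003  0.0082] turn -0.0006
--- y fixed
18 x,z [-5.3 64.2] tilt 0.331 sd [0.428 0.396 0.017] rms 0.4
   th 0.36 x -1.4 z 2.2
   th 0.375 x -1.4 z 1.5
   th 0.39 x -1.4 z 0.7
   th 0.41 x -1.4 z -0.2
```

View pics/scene18z.png

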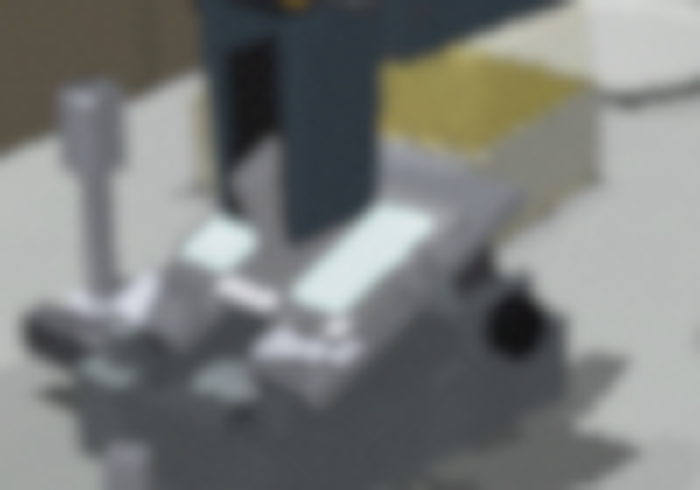

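Call:
arm_command([
  [0.8, 0.004, 0, -0.002, 0],
  [0.8, 0.008, 0, -0.003, 0],
  [0.8, 0.012, 0, -0.003, 0],
  [0.8, 0.012, 0, -0.003, 0],
  [1, 0.012, 0, -0.003, 0],
  [1, 0.012, 0, -0.003, 0],
  [1, 0.012, 0, -0.003, 0],
  [1, 0.012, 0, -0.003, 0],
], squeeze=10)

```text
time_s: 18.77
ee_pos: [566.6, 141.1, 77.2]
ee_rot: [-179.1, -0.7, 175.7]
force: [-2.1, 0.2, 2.1]
gripper_width: 12.2
```

```bash
python3 mv.py 566.4 140.5 76.6 175.7; python3 pic.py 19; python3 pose.py 19 | sed -n '/y fixed/,$p'
```

```text
t 18.77 pos [566.6 141.1  77.2] rot [-179.1    -0.71  175.68] F [-2.1  0.2  2.1] T [0.18 0.25 0.07] w 12.2 q [ 13.2  26.2  98.6  -0.8  56.2 -72. ]
shift [ 0.0002 -0.0012  0.0013] turn -0.0005
--- y fixed
19 x,z [-5.5 64.7] tilt 0.348 sd [0.427 0.396 0.017] rms 0.36
   th 0.36 x -1.5 z 2.7
   th 0.375 x -1.4 z 2.0
   th 0.39 x -1.4 z 1.3
   th 0.41 x -1.4 z 0.3
```

View pics/scene19z.png

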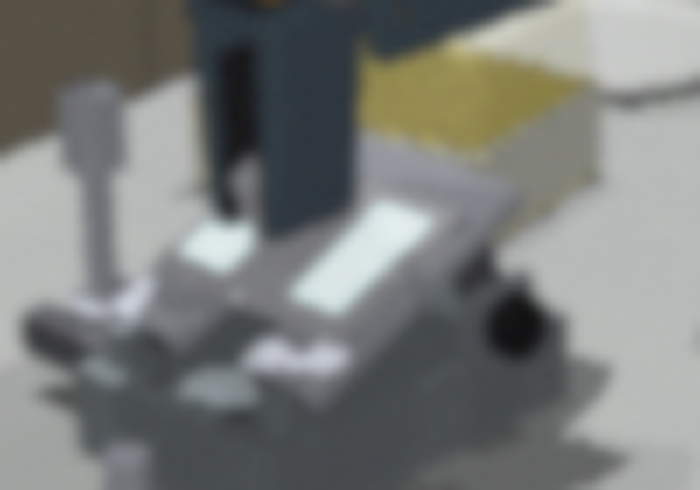

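Call:
arm_command([
  [1, 0, 0, 0.001, 0],
  [1, 0, 0, 0.002, 0],
  [1, 0, 0, 0.0025, 0],
  [1, 0, 0, 0.0025, 0],
  [1, 0, 0, 0.0025, 0],
], squeeze=15)

```text
time_s: 19.23
ee_pos: [566.6, 141.0, 77.1]
ee_rot: [-179.1, -0.7, 175.7]
force: [-2.9, -0.7, 9.1]
gripper_width: 11.7
```

```bash
python3 mv.py 566.4 140.5 76.6 175.7
```

```text
t 19.23 pos [566.6 141.   77.1] rot [-179.11   -0.68  175.68] F [-2.9 -0.7  9.1] T [0.13 0.49 0.07] w 11.7 q [ 13.2  26.2  98.6  -0.8  56.1 -72. ]
shift [ 0.0004 -0.0011  0.001 ] turn -0.0004
```

Call:
arm_command([
  [1, 0, 0, 0.0025, 0],
  [1, 0, 0, 0.0025, 0],
  [1, 0, 0, 0.0025, 0],
  [1, 0, 0, 0.0025, 0],
  [1, 0, 0, 0.0025, 0],
  [1, 0, 0, 0.0025, 0],
  [1, 0, 0, 0.0025, 0],
  [1, 0, 0, 0.0025, 0],
], squeeze=22)

```text
time_s: 19.9
ee_pos: [566.6, 141.1, 77.1]
ee_rot: [-179.1, -0.6, 175.7]
force: [-3.2, 0.2, 9.4]
gripper_width: 12.1
```

```bash
for i in 1 2; do python3 mv.py 566.4 140.5 76.6 175.7;  python3 pic.py 2$i; done; python3 pose.py 21 22 | sed -n '/y fixed/,$p'; python3 ov.py 22 .375 0 0 c
python3 mv.py 566.4 140.5 76.6 175.7
```

```text
t 19.9 pos [566.6 141.1  77.1] rot [-179.13   -0.65  175.69] F [-3.2  0.2  9.4] T [0.19 0.66 0.16] w 12.1 q [ 13.2  26.2  98.6  -0.8  56.1 -72. ]
shift [ 0.0004 -0.0011  0.0011] turn -0.0002
t 19.95 pos [566.6 141.   77.1] rot [-179.13   -0.65  175.69] F [-2.8 -0.5  7.9] T [0.28 0.64 0.12] w 12.0 q [ 13.2  26.2  98.6  -0.8  56.1 -72. ]
shift [ 0.0004 -0.0011  0.0011] turn -0.0003
t 20.0 pos [566.6 141.   77.1] rot [-179.13   -0.65  175.69] F [-4.2 -1.3  8.2] T [0.2  0.6  0.09] w 12.2 q [ 13.2  26.2  98.6  -0.8  56.1 -72. ]
shift [ 0.0004 -0.0011  0.0011] turn -0.0003Traceback (most recent call last):
  File "pose.py", line 16, in <module>
    u=six(n)
  File "pose.py", line 4, in six
    (a,r),(b,l)=quads(n)
                ~~~~~^^^
  File "glass.py", line 21, in quads
    vx,vy,x,y=cv2.fitLine(s,cv2.DIST_HUBER,0,.01,.01)[:,0]; L.append(np.cross([x,y,1],[x+vx,y+vy,1]))
              ~~~~~~~~~~~^^^^^^^^^^^^^^^^^^^^^^^^^^^^
cv2.error: OpenCV(4.12.0) /io/opencv/modules/imgproc/src/linefit.cpp:50: error: (-215:Assertion failed) count > 0 in function 'fitLine2D_wods'
```

View pics/ovc.png

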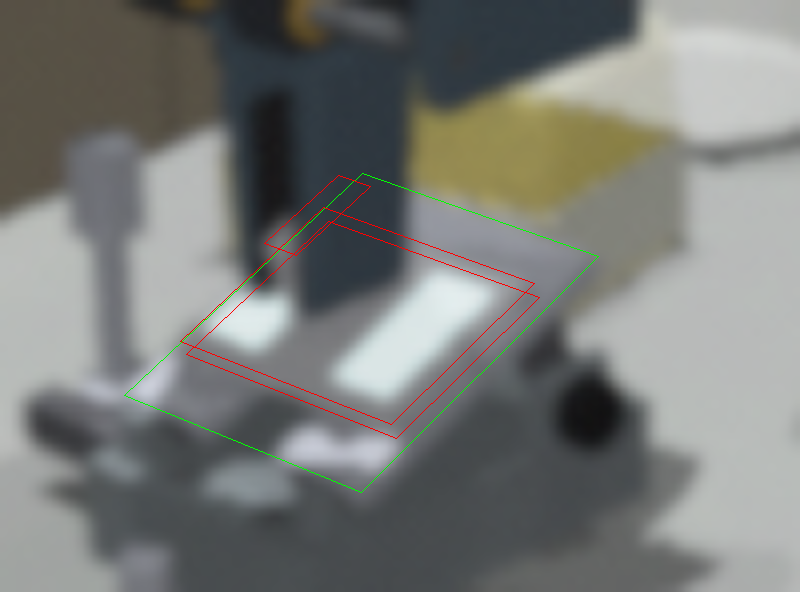

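```bash
python3 - <<'E'
from workcell import env
print(env.state()['force']);print(env.job_done());print(env.state()['force'],env.state()['ee_pos'],env.state()['time_s'])
E
```

```text
[-4.21137234 -1.25709543  8.24539919]
the job is handed in; nothing more can be done
None
the job is handed in; nothing more can be done
```

The job is handed in at about 20 s of the 56 s allowed; no verdict was reported.

**Pin:** I drew it out of the bore and lowered it into the notch until the collar pressed on the lug with about 8 N. I then let go. Both cameras showed it upright in the notch afterwards, and later scene pictures show it still there.

**Slide:** I lifted it by the fin and set it to the table's slope by pressing its rear edge on the table. The tool cannot be tilted, so the slide had to turn in the grip. It also slipped a few mm in the grip. I moved it up the slope and opened the fingers briefly so it settled flat on the table. I then gripped the fin again higher up and pressed down.

**Last checks:**
- **Push:** steady at 8 to 9 N downward, with the grip set to 22 N and the fingers 12 mm apart on the fin.
- **Centring:** within about 2 mm going by the scene picture, with the outline square by eye. The top camera's view of the table was blocked, so it could not confirm this.
- **Table:** its rear corner was within half a pixel of its starting position.
- **Flask, tip box and bulb:** I did not touch them or go near them.

**Checks that disagreed or failed:**
- **Slope:** the top camera gave 0.41 rad for the table, the scene camera 0.365, and the slide's own tilt measured about 0.33 to 0.35 (±0.02). That the slide is flush rests mainly on it settling when released and on the stiff contact when pressed.
- **Height:** the last numeric fit, just after re-gripping, put the slide 0.3 to 2.7 mm above the table depending on the slope assumed. I took that as calibration error. The same fit failed on the final picture, so I judged that one from the overlay.

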